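# Click a tube rack home in the bench mixer

## Robot

A 6-joint arm with a two-finger parallel gripper is mounted at the origin on the work surface. World frame = base frame: x ahead of the robot, y to its left, z up, the work surface at z = 0. Lengths are in m, angles in rad, forces in N, time in s.
With the tool pointing down it reaches from about 0.375 to 0.975 m from the base axis. Payload 3.8 kg.
Tool frame: the origin (TCP) lies on the centre line of the jaws, within the pads' length; the fingertips stand 25 mm ahead of it and the grasp point (between the pads) lies 6 mm ahead of it; z points along the fingers, y is the direction in which the jaws open and shut (so a half turn about z gives the same grasp; the last joint's range is limited). The gripper opens to 85 mm and grips with 20 to 120 N. Pads are 22 mm wide; open, the fingers measure 114 mm over their backs; the gripper's body (76 mm by 85 mm) begins 54 mm behind the grasp point. The pads swing forward as they close: fully open they stand 13 mm farther back than shut.
Start: joints at [1.119, 0.264, 1.604, -0, 1.274, -0.037], TCP at [0.272, 0.618, 0.256] pointing down, gripper open.
Joint ranges: [-2.63, 2.63], [-0.94, 2.18], [0.31, 2.57], [-1.31, 4.45], [0, 2.66], [-2.55, 2.55]. Speed limits (rad/s): [2.57, 2.57, 3.14, 3.14, 3.14, 3.14].

## Interface

Orientations are given as a rotation vector (axis times angle).
In Python, from workcell import bot gives the robot as it stands.
- The arm moves only by the tool servo_tool, never from a script. Its argument "moves" is a list of rows, each a list of 3 entries, a list of its own where there are three numbers: the closure in counts, from 0 (fully open) to 255 (shut), then the shift along the tool's x, y, z in m, then the turn about the tool's z in rad. A call has exactly 8 rows; each row shifts and turns the pose as measured when the row begins, along the tool's axes as they then stand; what a row does not reach is not made up. A row lasts 1/12 s, in which the tool goes at most 41.7 mm and 7.16 degrees, less where a joint would pass 70% of its speed; a pose out of reach is approached as far as the arm can. A call is refused whole if a number of a shift passes 0.0417 or a number of a turn 0.125, either way. A call with a gripper value outside its range is refused whole. The fingers move at their own pace and stop on an object; "newtons" is the grip in N (left out, the last holds). Time passes only in rows, so rows that do not move let the fingers close, or fill a call up. It gives the time, the measured TCP pose, the force and the opening at its end, in the units of the state.
- bot.read_state(): the state, without advancing time (a new reading comes with each control period).
- bot.read_camera(name): name is "scene" or "top" or "wrist"; returns a dict with "pixels" (480x640x3 uint8, red, green, blue), "depth" (480x640 float32, m along the optical axis (not along the pixel's ray), 0 where there is no reading), "intrinsics" (3x3 intrinsics, pixels), "R" (3x3) and "t" (3): a world point X has camera coordinates R X + t. Camera axes: x right, y down, z forward; pixel columns grow to the right and rows downward; lengths in m; the calibration is good to about 2 mm. A picture is of the moment at which its call begins.
- bot.finish_job(): hands the job in, once; it reports no verdict.
The state is a dict: "time": time; "q": joint angles; "joint_vel": joint speeds; "joint_torque": joint torques, N m; "tool_pos": TCP position; "tcp_rot": TCP orientation; "wrist_force": force on the tool from outside, world axes, zero at the start; "torque": the same for the moment, N m; "width": opening from 0.0 (shut) to 1.0 (fully open).
Only numpy, scipy, OpenCV 4.12 (cv2) and the standard library are available. Lean on these libraries where they do the work, as an engineer would, in place of code of your own. Each camera call takes 0.05 s, during which the arm holds its last target.

## Task

Load the red tube rack into the mixer: set it down on the platform with its front end between the flared blue guides, then push it gently in, letting the guides centre it, until both orange spring catches have snapped in behind it, and let go. A light hand is enough: stop at the click and do not ram the sprung back stop against the end of its travel. Keep the rack upright, and leave the blue rack, the bottle and the vial where they stand.

Things in the scene. Friction and masses are not known exactly. Their poses are not given: they have to be found in the camera images.
- red_rack_center (a point): The loose red rack to be loaded, full of white-capped microtubes: a block 104 mm long (its x) by 56 mm wide (its y), 44 mm high; the tube caps, inset 4 mm from the edges, reach to 50 mm; about 0.25 kg. This point is its centre, 25 mm above its underside; z is up. Both ends are alike: either may go in first.
- nest (a point): Where the red rack's centre is when it is home in the mixer, 25 mm above the platform; fixed to the mixer. x is the direction in which the rack is pushed in, y is across the guides (+y left when looking along the push), z is up. All mixer sizes below are from this point.
- mixer: White bench mixer fixed to the bench, 310 x 190 mm; origin on the bench below nest, axes as for nest. Its flat aluminium platform is 84 mm above the bench and reaches from x = -225 to +85 mm and y = -80 to +80 mm. In front of the guides' mouth (x below -126 mm) the platform is bare.
- guides: Two blue guides on the platform, 22 mm high, 6 mm thick, from x = -126 to +66 mm; same origin and axes as the mixer. They converge from the mouth (x = -126 mm, 88 mm clear) to the throat (x = -84 mm) and run on parallel, 59 mm clear: 1.5 mm each side of the rack. Fingers beside the rack have no room between them at this height.
- mouth (a point): Middle of the open mouth of the guides, at the platform's surface; axes as for nest.
- catch_left (a joint): Orange spring catch through the left guide (+y), nose 2 to 14 mm above the platform; m, outward. 0 = in, nose 6 mm into the lane; about 0.003 to 0.006 while a rack passes and holds it aside, pressing its side with 2 to 3 N. Its 24 mm ramp towards the mouth makes a first bump of up to 12 N; square behind, it snaps in behind the rack's near end when the rack's centre reaches nest.
- catch_right (a joint): The same catch in the right guide (-y of nest): m, outward, 0 = in.
- backstop: Black rubber back stop between the guides' far ends, 44 mm wide, 2 to 24 mm above the platform; origin and axes as for the mixer. Sprung along x: the rack meets it 4 mm before home at 1 N, it gives 1.5 N per mm (7 N at home) and ends hard 1.2 mm past home. With friction the whole push at the click is about 9 to 15 N. The spring then holds the rack back against the catches.
- blue_rack_center (a point): Another rack of the same size and shape, blue, centre 25 mm above its underside: to be left alone.
- bottle_center (a point): White reagent bottle with a blue label, 64 mm across, 135 mm high, point at its centre: to be left alone.
- vial_center (a point): Small amber vial, 34 mm across, 72 mm high, point at its centre: to be left alone.

How it is judged:
On the way:
1. the red rack stands level on the mixer's platform with its front end inside the mouth of the guides, not yet pushed home (x of red_rack_center in the frame of nest between -0.177 and -0.04 m and y of red_rack_center in the frame of nest between -0.025 and 0.025 m and z of red_rack_center in the frame of nest between -0.004 and 0.004 m), for 0.2 s.
At the end, for the whole second after the job is handed in: The red rack rests flat on the mixer's platform, home between the guides: its centre within 2.5 mm of the nest point along the lane and 3 mm across it and in height, square to the lane within 3 degrees, both catches snapped in behind it (within 2 mm of fully in), at rest (x of red_rack_center in the frame of nest between -0.0025 and 0.0025 m and y of red_rack_center in the frame of nest between -0.003 and 0.003 m and z of red_rack_center in the frame of nest between -0.003 and 0.003 m and angle between the x axis of red_rack_center and the x axis of nest, either way round below 0.05 rad and value of joint each of catch_left, catch_right below 0.002 m and linear speed of red_rack below 0.02 m/s); the robot touches nothing.
It fails at once if the sprung back stop is rammed by the rack with more than 13 N (contact force between red_rack and backstop above 13 N).
It fails at once if the red rack is tipped by more than 25 degrees (angle between red_rack_center's own z axis and vertical above 0.44 rad).
It fails at once if the blue rack is moved by more than 15 mm (distance of blue_rack_center from where it was at the start of the episode above 0.015 m).
It fails at once if the reagent bottle is moved by more than 15 mm (distance of bottle_center from where it was at the start of the episode above 0.015 m).
It fails at once if the amber vial is moved by more than 15 mm (distance of vial_center from where it was at the start of the episode above 0.015 m).
It also fails if it takes over 70 s, if anything falls off the work surface, if the arm or the gripper's body presses on something with over 40 N, if the wrist force passes 120 N, or if a joint passes its speed limit or range.

## Working session

There is one attempt and no reset: what is moved stays moved. The work goes in short steps, Python scripts to look and compute and a tool call to move; the robot and the scene stay as the last step left them, time stands still between calls to the robot, and variables do not carry over. Pictures are saved under pics/ and viewed, and the job is handed in when it is done.

Besides the shell and the picture viewer there is one more tool, called after "Emit:" by a JSON object that holds its "method" and its "body", one argument or row to a line. servo_tool: Moves the arm, as the interface text tells. Its arguments: {"type":"object","properties":{"moves":{"type":"array","items":{"type":"array"}},"newtons":{"type":"number"}},"required":["moves"]}

```bash
ls; mkdir -p pics; python3 - <<'E'
from workcell import bot
import cv2,numpy as np,pickle
s=bot.read_state();print({k:np.round(v,3) for k,v in s.items()})
for n in("scene","top","wrist"):
    c=bot.read_camera(n);pickle.dump(c,open(f"/tmp/{n}.pkl","wb"))
    cv2.imwrite(f"pics/{n}0.png",c["pixels"][:,:,::-1]);print(n,c["intrinsics"].round(1).tolist(),c["R"].round(3).tolist(),c["t"].round(3))
E
```

```text
pics
{'time': np.float64(0.0), 'q': array([ 1.119,  0.265,  1.605, -0.   ,  1.274, -0.037]), 'joint_vel': array([-0.001,  0.   , -0.   ,  0.003, -0.003, -0.001]), 'joint_torque': array([-0.0000e+00, -5.1511e+01, -3.6732e+01, -0.0000e+00,  1.3000e-02,
       -0.0000e+00]), 'tool_pos': array([0.272, 0.617, 0.255]), 'tcp_rot': array([-6.470e-01, -3.074e+00,  3.000e-03]), 'wrist_force': array([ 0.262,  0.128, -0.353]), 'torque': array([-0.018,  0.01 , -0.008]), 'width': np.float64(0.997)}
scene [[623.1, 0.0, 319.3], [0.0, 623.1, 248.9], [0.0, 0.0, 1.0]] [[0.752, 0.659, 0.011], [0.406, -0.45, -0.796], [-0.52, 0.602, -0.606]] [-0.434 -0.158  1.642]
top [[605.9, 0.0, 306.9], [0.0, 605.9, 234.6], [0.0, 0.0, 1.0]] [[-0.02, -0.999, 0.024], [-0.993, 0.017, -0.115], [0.115, -0.027, -0.993]] [-0.006  0.577  1.466]
wrist [[330.6, 0.0, 321.5], [0.0, 330.6, 242.4], [0.0, 0.0, 1.0]] [[0.403, 0.915, -0.001], [0.873, -0.384, 0.299], [0.274, -0.121, -0.954]] [-0.675 -0.04   0.379]
```

View pics/scene0.png

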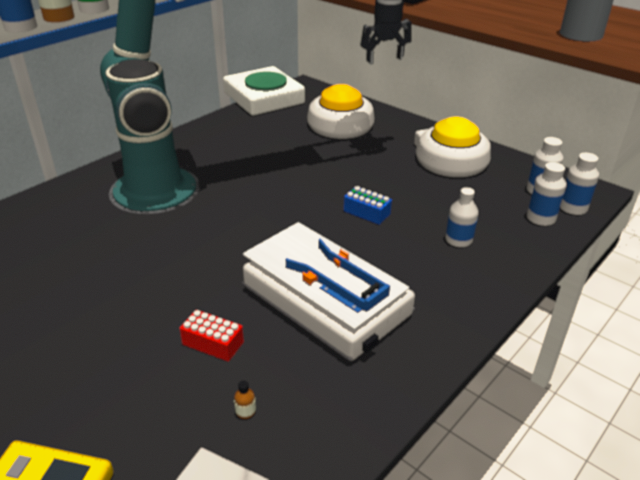

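View pics/top0.png

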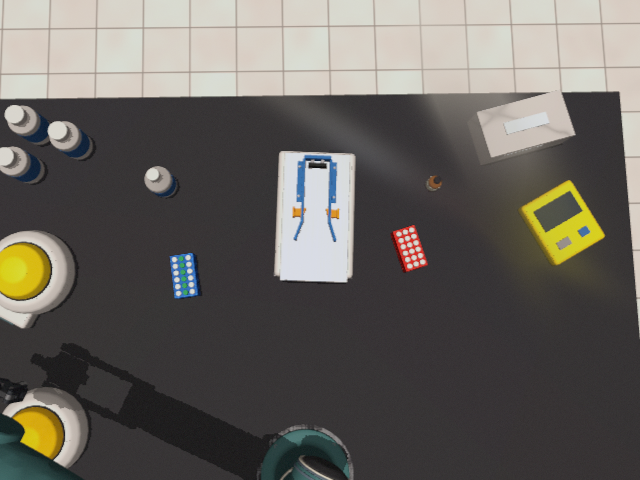

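View pics/wrist0.png

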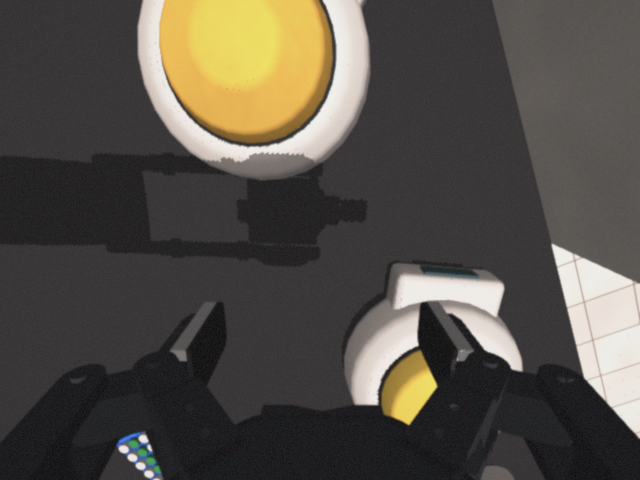

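The scene view shows the mixer with its mouth facing the robot. In the top view the red rack is at (410,248), the vial at (434,183), the guides at (297–337, 155–240), the blue rack at (184,275) and the bottle at (160,182). Next I measure the positions.

```bash
cat > h.py <<'E'
import cv2,numpy as np
def ray(c,uv,z):
    uv=np.atleast_2d(uv).astype(float);K,R,t=c["intrinsics"],c["R"],c["t"]
    d=np.c_[uv,np.ones(len(uv))]@np.linalg.inv(K).T@R; o=-R.T@t
    return o+d*((z-o[2])/d[:,2])[:,None]
def cloud(c):
    K,R,t=c["intrinsics"],c["R"],c["t"];v,u=np.mgrid[:480,:640];D=c["depth"]
    P=np.stack([(u-K[0,2])/K[0,0]*D,(v-K[1,2])/K[1,1]*D,D],-1)
    return (P-t)@R
def proj(c,X):
    p=np.atleast_2d(X)@c["R"].T+c["t"];p=p@c["intrinsics"].T;return p[:,:2]/p[:,2:]
def hsv(c): return cv2.cvtColor(c["pixels"],cv2.COLOR_RGB2HSV)
def blobs(m,amin=15):
    n,l,s,ce=cv2.connectedComponentsWithStats(m.astype(np.uint8),connectivity=8)
    return [(l==i,s[i],ce[i]) for i in range(1,n) if s[i,4]>=amin]
E
python3 - <<'E'
from h import *
import pickle
for n in("top","scene"):
    c=pickle.load(open(f"/tmp/{n}.pkl","rb"));H=hsv(c);P=cloud(c)
    hh,ss,vv=H[...,0],H[...,1],H[...,2]
    print(n)
    for name,m in(("red",((hh<4)|(hh>176))&(ss>150)&(vv>60)),("orange",(hh>=5)&(hh<20)&(ss>170)&(vv>120)),("blue",(hh>98)&(hh<125)&(ss>120)&(vv>60))):
        for b,s,ce in blobs(m):
            Z=P[b];print(name,s,ce.round(1),"xyz med",np.median(Z,0).round(3),"z5-95",np.percentile(Z[:,2],[5,95]).round(3))
    # red rack top: elevated points near
c=pickle.load(open("/tmp/top.pkl","rb"));P=cloud(c)
# rack: convex hull of red+caps above 0.035
roi=np.zeros((480,640),bool);roi[215:285,380:440]=1
for lo in(0.03,0.038):
    m=roi&(P[...,2]>lo)&(P[...,2]<0.07);v,u=np.nonzero(m);r=cv2.minAreaRect(ray(c,np.c_[u,v],0.046)[:,:2].astype(np.float32)*1000)
    print("rack rect mm",r,m.sum())
m=(P[...,2]>0.074)&(P[...,2]<0.094);m[:,:260]=0;m[:,370:]=0;m[300:]=0
v,u=np.nonzero(m);print("platform rect",cv2.minAreaRect(ray(c,np.c_[u,v],0.084)[:,:2].astype(np.float32)*1000), np.median(P[m],0))
x=cv2.resize(c["pixels"][140:300,260:440],None,fx=4,fy=3.7,interpolation=cv2.INTER_CUBIC)
cv2.imwrite("pics/topz.png",x[:,:,::-1]);print(x.shape)
E
```

```text
top
red [391 225  37  47 591] [407.  248.8] xyz med [ 0.536 -0.26   0.042] z5-95 [0.002 0.049]
orange [293 208   7   9  50] [295.9 211.9] xyz med [0.624 0.009 0.097] z5-95 [0.092 0.105]
orange [332 211   7   7  45] [334.9 213.8] xyz med [ 0.618 -0.083  0.098] z5-95 [0.092 0.108]
blue [ 23 135  17   7  62] [ 31.9 138.4] xyz med [0.823 0.653 0.055] z5-95 [0.032 0.076]
blue [ 64 150  16   7  54] [ 72.  153.6] xyz med [0.784 0.555 0.057] z5-95 [0.033 0.076]
blue [294 156  42  85 716] [316.3 185.6] xyz med [ 0.693 -0.044  0.102] z5-95 [0.083 0.111]
blue [ 16 173  14   9  51] [ 22.6 178. ] xyz med [0.724 0.673 0.057] z5-95 [0.029 0.077]
blue [156 188  15   9  42] [163.6 193.3] xyz med [0.683 0.333 0.045] z5-95 [0.023 0.062]
blue [579 227  11   9  61] [583.8 230.9] xyz med [ 0.574 -0.709  0.038] z5-95 [0.033 0.044]
blue [170 253  30  46 608] [185.  275.7] xyz med [0.48  0.281 0.042] z5-95 [0.008 0.049]
scene
red [ 179  324   65   38 1261] [212.4 342.4] xyz med [ 0.567 -0.289  0.027] z5-95 [0.003 0.047]
orange [340 251   8   7  38] [343.5 254. ] xyz med [0.63  0.013 0.102] z5-95 [0.098 0.106
[... 720 characters left out ...]
57] z5-95 [0.033 0.08 ]
blue [344 194  48  31 814] [366.8 209.5] xyz med [0.502 0.261 0.025] z5-95 [0.003 0.047]
blue [447 220  29  20 391] [460.3 230.9] xyz med [0.729 0.316 0.043] z5-95 [0.025 0.061]
blue [ 286  240  103   72 1514] [345.7 282.8] xyz med [ 0.695 -0.072  0.1  ] z5-95 [0.088 0.111]
rack rect mm ((538.2249755859375, -266.55670166015625), (103.87826538085938, 58.98946762084961), 16.406265258789062) 989
rack rect mm ((538.4634399414062, -267.5977783203125), (103.2184829711914, 57.4136962890625), 17.40337371826172) 944
platform rect ((615.2376098632812, -38.53564453125), (172.31466674804688, 309.9360656738281), 87.1728744506836) [ 0.60142711 -0.03462418  0.08385421]
(592, 720, 3)
```

View pics/topz.png

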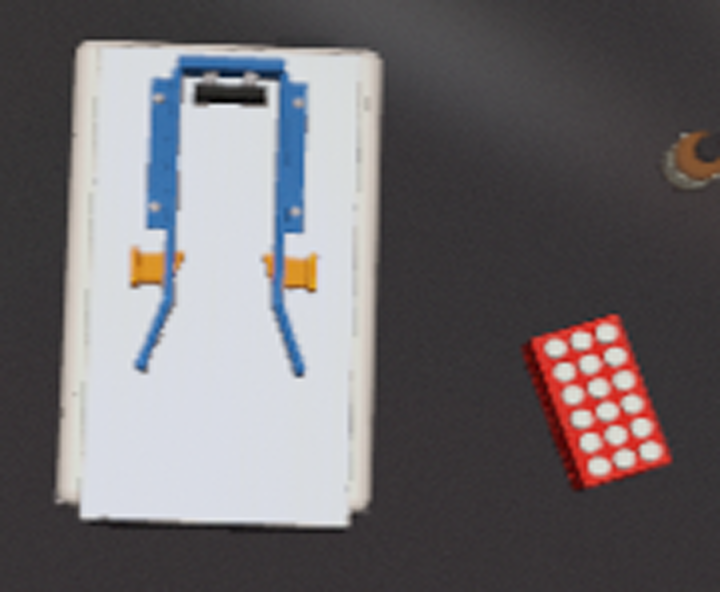

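The measurements fit the given sizes. The red rack's centre is about (0.538, -0.267) with yaw about 17°, and the mixer's yaw is about -3°. On the way to the rack I'll stop over the mixer for a wrist picture, which will refine the nest.

```bash
cat > plan.py <<'E'
import numpy as np,sys
from scipy.spatial.transform import Rotation as Ro
from workcell import bot
def plan(target,head=None,n=8,show=True):
    s=bot.read_state();R=Ro.from_rotvec(s["tcp_rot"]).as_matrix();p=np.array(s["tool_pos"])
    h=np.arctan2(R[1,0],R[0,0]);print("pos",p.round(4),"head",round(np.degrees(h),2),"tilt",np.degrees(np.arccos(-R[2,2])).round(2),"q",np.round(s["q"],2),"w",round(float(s["width"]),3),"F",np.round(s["wrist_force"],1),"t",round(float(s["time"]),2))
    d=np.array(target)-p; dh=0 if head is None else (np.radians(head)-h)
    print("d",d.round(4),"turn tool",round(-dh,4),"local",(R.T@d).round(4))
    if show:
        rows=[]
        for k in range(n):
            Rk=Ro.from_rotvec([0,0,dh*k/n]).as_matrix()@R
            rows.append([[round(float(x),4) for x in Rk.T@(d/n)],round(-dh/n,3)])
        for r in rows: print(r)
E
python3 -c "
from plan import *
plan([0.50,-0.035,0.30],17,24)"
```

```text
pos [0.2718 0.6173 0.2553] head 156.23 tilt 0.1 q [ 1.12  0.26  1.61 -0.    1.27 -0.04] w 1.0 F [-0.3  0.1  0.5] t 0.15
d [ 0.2282 -0.6523  0.0447] turn tool 2.4301 local [-0.4717 -0.5051 -0.0439]
[[-0.0197, -0.021, -0.0018], np.float64(0.101)]
[[-0.0217, -0.019, -0.0018], np.float64(0.101)]
[[-0.0235, -0.0167, -0.0018], np.float64(0.101)]
[[-0.025, -0.0142, -0.0018], np.float64(0.101)]
[[-0.0264, -0.0116, -0.0018], np.float64(0.101)]
[[-0.0274, -0.0089, -0.0019], np.float64(0.101)]
[[-0.0281, -0.0061, -0.0019], np.float64(0.101)]
[[-0.0286, -0.0032, -0.0019], np.float64(0.101)]
[[-0.0288, -0.0003, -0.0019], np.float64(0.101)]
[[-0.0287, 0.0026, -0.0019], np.float64(0.101)]
[[-0.0283, 0.0055, -0.0019], np.float64(0.101)]
[[-0.0276, 0.0084, -0.0019], np.float64(0.101)]
[[-0.0266, 0.0111, -0.0019], np.float64(0.101)]
[[-0.0253, 0.0137, -0.0019], np.float64(0.101)]
[[-0.0238, 0.0162, -0.0019], np.float64(0.101)]
[[-0.022, 0.0185, -0.0019], np.float64(0.101)]
[[-0.02, 0.0207, -0.0019], np.float64(0.101)]
[[-0.0179, 0.0226, -0.0019], np.float64(0.101)]
[[-0.0155, 0.0243, -0.0019], np.float64(0.101)]
[[-0.0129, 0.0257, -0.0019], np.float64(0.101)]
[[-0.0103, 0.0269, -0.0019], np.float64(0.101)]
[[-0.0075, 0.0278, -0.0019], np.float64(0.101)]
[[-0.0047, 0.0284, -0.0019], np.float64(0.101)]
[[-0.0018, 0.0287, -0.0019], np.float64(0.101)]
```

Emit:
{"method": "servo_tool", "body": {
  "moves": [
    [0, [-0.02, -0.021, -0.002], 0.1],
    [0, [-0.022, -0.019, -0.002], 0.1],
    [0, [-0.0235, -0.017, -0.002], 0.1],
    [0, [-0.025, -0.014, -0.002], 0.1],
    [0, [-0.026, -0.0115, -0.002], 0.1],
    [0, [-0.027, -0.009, -0.002], 0.1],
    [0, [-0.028, -0.006, -0.002], 0.1],
    [0, [-0.0285, -0.003, -0.002], 0.1]
  ],
  "newtons": 25
}}

```text
time: 0.82
tool_pos: [0.3448, 0.3946, 0.2661]
tcp_rot: [-1.828, -2.554, 0.013]
wrist_force: [0.3, -0.7, 0.4]
width: 1.001
```

```bash
python3 -c "
from plan import *
plan([0.50,-0.035,0.30],17,16)"
```

```text
pos [0.3448 0.3946 0.2661] head 108.81 tilt 0.49 q [ 0.81 -0.02  1.91 -0.    1.27  0.48] w 1.001 F [ 0.3 -0.7  0.4] t 0.82
d [ 0.1552 -0.4296  0.0339] turn tool 1.6024 local [-0.4568  0.0081 -0.0321]
[[-0.0286, 0.0005, -0.002], np.float64(0.1)]
[[-0.0284, 0.0034, -0.002], np.float64(0.1)]
[[-0.0279, 0.0062, -0.0021], np.float64(0.1)]
[[-0.0271, 0.0089, -0.0021], np.float64(0.1)]
[[-0.0261, 0.0116, -0.0021], np.float64(0.1)]
[[-0.0248, 0.0141, -0.0021], np.float64(0.1)]
[[-0.0233, 0.0166, -0.0021], np.float64(0.1)]
[[-0.0215, 0.0188, -0.0022], np.float64(0.1)]
[[-0.0195, 0.0208, -0.0022], np.float64(0.1)]
[[-0.0173, 0.0227, -0.0022], np.float64(0.1)]
[[-0.015, 0.0243, -0.0022], np.float64(0.1)]
[[-0.0124, 0.0257, -0.0023], np.float64(0.1)]
[[-0.0098, 0.0268, -0.0023], np.float64(0.1)]
[[-0.0071, 0.0276, -0.0023], np.float64(0.1)]
[[-0.0043, 0.0282, -0.0023], np.float64(0.1)]
[[-0.0014, 0.0285, -0.0023], np.float64(0.1)]
```

Emit:
{"method": "servo_tool", "body": {
  "moves": [
    [0, [-0.0286, 0.0005, -0.002], 0.11],
    [0, [-0.0284, 0.0034, -0.002], 0.11],
    [0, [-0.028, 0.0062, -0.002], 0.11],
    [0, [-0.027, 0.009, -0.002], 0.11],
    [0, [-0.026, 0.0116, -0.002], 0.11],
    [0, [-0.025, 0.014, -0.002], 0.11],
    [0, [-0.0233, 0.0166, -0.002], 0.11],
    [0, [-0.0215, 0.019, -0.002], 0.11]
  ]
}}

```text
time: 1.48
tool_pos: [0.4107, 0.1638, 0.2819]
tcp_rot: [2.772, 1.471, -0.016]
wrist_force: [0.8, -0.3, -0.7]
width: 0.999
```

Emit:
{"method": "servo_tool", "body": {
  "moves": [
    [0, [-0.0195, 0.021, -0.002], 0.11],
    [0, [-0.0173, 0.0227, -0.002], 0.11],
    [0, [-0.015, 0.0243, -0.002], 0.11],
    [0, [-0.0125, 0.0257, -0.002], 0.11],
    [0, [-0.01, 0.027, -0.002], 0.11],
    [0, [-0.007, 0.0276, -0.002], 0.11],
    [0, [-0.0043, 0.028, -0.002], 0.11],
    [0, [-0.0015, 0.0285, -0.002], 0.06]
  ]
}}

```text
time: 2.15
tool_pos: [0.4478, -0.0728, 0.2989]
tcp_rot: [3.13, 0.158, -0.012]
wrist_force: [1.0, -0.1, 0.3]
width: 1.0
```

```bash
python3 - <<'E'
from plan import *
plan([0.538,-0.267,0.2],17,8)
import cv2,pickle
c=bot.read_camera("wrist");pickle.dump(c,open("/tmp/w1.pkl","wb"));cv2.imwrite("pics/w1.png",c["pixels"][:,:,::-1])
E
```

```text
pos [ 0.4478 -0.0728  0.2989] head 5.78 tilt 0.62 q [-0.21 -0.19  1.99 -0.01  1.34  1.26] w 1.0 F [ 1.  -0.1  0.3] t 2.15
d [ 0.0902 -0.1942 -0.0989] turn tool -0.1958 local [0.071  0.2016 0.0997]
[[0.0089, 0.0252, 0.0125], np.float64(-0.024)]
[[0.0082, 0.0254, 0.0125], np.float64(-0.024)]
[[0.0076, 0.0256, 0.0125], np.float64(-0.024)]
[[0.007, 0.0258, 0.0125], np.float64(-0.024)]
[[0.0064, 0.0259, 0.0125], np.float64(-0.024)]
[[0.0057, 0.0261, 0.0125], np.float64(-0.024)]
[[0.0051, 0.0262, 0.0125], np.float64(-0.024)]
[[0.0044, 0.0263, 0.0125], np.float64(-0.024)]
```

View pics/w1.png

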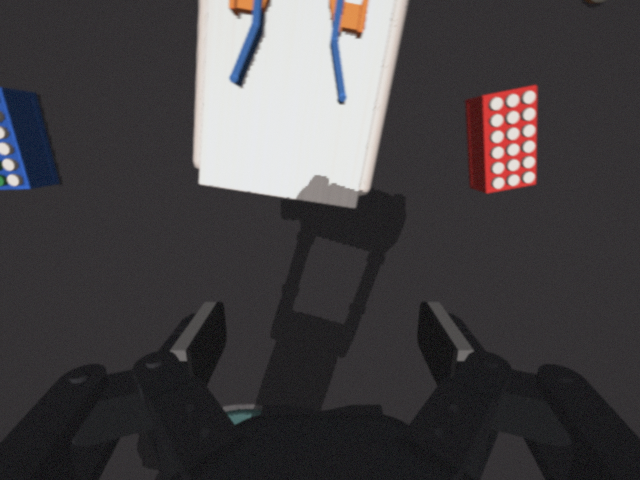

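The wrist picture shows the guide tips at (237,82) and (342,102), the platform's front corners at (200,184) and (357,208), and the red rack at (503,138). I'll measure these by ray.

```bash
python3 - <<'E'
from h import *
import pickle
c=pickle.load(open("/tmp/w1.pkl","rb"));H=hsv(c);P=cloud(c);hh,ss,vv=H[...,0],H[...,1],H[...,2]
bl=(hh>98)&(hh<125)&(ss>120)&(vv>60)
for b,s,ce in blobs(bl,60):
    if not 190<ce[0]<420: continue
    v,u=np.nonzero(b);i=np.argsort(-v)[:25];
    print("guide",s,"tip px",u[i].mean(),v.max(),ray(c,[[u[i].mean(),v.max()]],.106).round(4))
# platform front edge, white mask
wh=(ss<60)&(vv>120);wh[:,:190]=0;wh[:,420:]=0
w=max(blobs(wh),key=lambda b:b[1][4])[0]
pts=[]
for u in range(205,300,3):
    vs=np.nonzero(w[:,u])[0];pts.append([u,vs.max()+.5])
p=ray(c,pts,.084)[:,:2];l=cv2.fitLine(p.astype(np.float32),cv2.DIST_HUBER,0,.01,.01).ravel();print("front edge dir deg",np.degrees(np.arctan2(l[1],l[0])),"pt",l[2:])
# red rack: caps
roi=np.zeros((480,640),bool);roi[60:210,470:570]=1
caps=[ce for b,s,ce in blobs(roi&(ss<70)&(vv>120),20)]
X=ray(c,caps,.050)[:,:2];print(len(X));r=cv2.minAreaRect((X*1000).astype(np.float32));print("caps rect",r,X.mean(0))
t=pickle.load(open("/tmp/top.pkl","rb"));H=hsv(t)
roi=np.zeros((480,640),bool);roi[215:285,385:435]=1
caps=[ce for b,s,ce in blobs(roi&(H[...,1]<110)&(H[...,2]>110),4)]
X=ray(t,caps,.050)[:,:2];print(len(X),cv2.minAreaRect((X*1000).astype(np.float32)),X.mean(0))
m=(P[...,2]>.04)&(P[...,2]<.06)&(np.arange(640)[None]>450)&(np.arange(480)[:,None]>50);v,u=np.nonzero(m);print(cv2.minAreaRect((P[m][:,:2]*1000).astype(np.float32)),m.sum())
E
```

```text
guide [231   0  31  83 668] tip px 235.24 82 [[0.5628 0.0119 0.106 ]]
guide [332   0  13 102 458] tip px 341.24 101 [[ 0.5571 -0.0797  0.106 ]]
front edge dir deg 86.95292 pt [ 0.4650132  -0.01463123]
18
caps rect ((541.888427734375, -268.2697448730469), (82.30158996582031, 33.08463668823242), 16.356407165527344) [ 0.54192398 -0.26826165]
15 ((538.13720703125, -269.2196350097656), (82.4654769897461, 33.63997268676758), 16.727760314941406) [ 0.5398519  -0.26834507]
((541.9406127929688, -267.6072082519531), (104.06977844238281, 57.29789352416992), 16.524641036987305) 5329
```

The nest comes out near (0.686, -0.041) with yaw -3.05°. The rack is at (0.5415, -0.268), 16.5°, and the caps rectangle matches. Moving over the rack.

```bash
python3 -c "
from plan import *
plan([0.5415,-0.268,0.16],16.5,8)"
```

```text
pos [ 0.4486 -0.0774  0.2995] head 5.58 tilt 0.83 q [-0.22 -0.19  1.99 -0.01  1.34  1.26] w 1.0 F [ 2.1 -2.8  0.1] t 2.2
d [ 0.0929 -0.1906 -0.1395] turn tool -0.1905 local [0.075  0.197  0.1413]
[[0.0094, 0.0246, 0.0177], np.float64(-0.024)]
[[0.0088, 0.0248, 0.0177], np.float64(-0.024)]
[[0.0082, 0.025, 0.0177], np.float64(-0.024)]
[[0.0076, 0.0252, 0.0177], np.float64(-0.024)]
[[0.007, 0.0254, 0.0177], np.float64(-0.024)]
[[0.0064, 0.0256, 0.0177], np.float64(-0.024)]
[[0.0057, 0.0257, 0.0177], np.float64(-0.024)]
[[0.0051, 0.0258, 0.0177], np.float64(-0.024)]
```

Emit:
{"method": "servo_tool", "body": {
  "moves": [
    [0, [0.0094, 0.025, 0.016], -0.03],
    [0, [0.009, 0.025, 0.016], -0.03],
    [0, [0.0085, 0.025, 0.016], -0.03],
    [0, [0.008, 0.025, 0.016], -0.03],
    [0, [0.0075, 0.025, 0.016], -0.03],
    [0, [0.007, 0.025, 0.016], -0.03],
    [0, [0.0065, 0.025, 0.016], -0.02],
    [0, [0.006, 0.025, 0.016], -0.02]
  ]
}}

```text
time: 2.87
tool_pos: [0.5529, -0.2708, 0.1733]
tcp_rot: [3.086, 0.509, 0.001]
wrist_force: [0.7, 0.3, 0.0]
width: 1.001
```

```bash
python3 -c "
from plan import *
plan([0.5415,-0.268,0.12],16.5,8)"
```

```text
pos [ 0.5529 -0.2708  0.1733] head 18.74 tilt 0.78 q [-0.49  0.21  1.83 -0.01  1.09  0.76] w 1.001 F [0.7 0.3 0. ] t 2.87
d [-0.0114  0.0028 -0.0533] turn tool 0.0391 local [-0.0099 -0.007   0.0532]
[[-0.0012, -0.0009, 0.0066], np.float64(0.005)]
[[-0.0012, -0.0009, 0.0066], np.float64(0.005)]
[[-0.0012, -0.0009, 0.0066], np.float64(0.005)]
[[-0.0012, -0.0009, 0.0066], np.float64(0.005)]
[[-0.0012, -0.0009, 0.0066], np.float64(0.005)]
[[-0.0013, -0.0008, 0.0066], np.float64(0.005)]
[[-0.0013, -0.0008, 0.0066], np.float64(0.005)]
[[-0.0013, -0.0008, 0.0066], np.float64(0.005)]
```

Emit:
{"method": "servo_tool", "body": {
  "moves": [
    [0, [-0.004, -0.003, 0.01], 0.02],
    [0, [-0.004, -0.003, 0.01], 0.02],
    [0, [-0.002, -0.001, 0.01], 0],
    [0, [0, 0, 0.01], 0],
    [0, [0, 0, 0.01], 0],
    [0, [0, 0, 0.005], 0],
    [0, [0, 0, 0], 0],
    [0, [0, 0, 0], 0]
  ]
}}

```text
time: 3.53
tool_pos: [0.5383, -0.2667, 0.1081]
tcp_rot: [3.101, 0.445, -0.009]
wrist_force: [-0.5, 0.5, 0.4]
width: 1.003
```

```bash
python3 - <<'E'
from plan import *
plan([0.5415,-0.268,0.042],16.5,8,0)
import cv2,pickle
c=bot.read_camera("wrist");cv2.imwrite("pics/w2.png",c["pixels"][:,:,::-1])
from h import *
P=cloud(c);X=(P[...,2]>.04)&(P[...,2]<.056)&(np.hypot(P[...,0]-.54,P[...,1]+.268)<.075)
H=hsv(c);caps=[ce for b,s,ce in blobs(X&(H[...,1]<70)&(H[...,2]>110),40)]
Y=ray(c,caps,.05)[:,:2];print(len(Y),cv2.minAreaRect((Y*1000).astype(np.float32)),Y.mean(0))
E
```

```text
pos [ 0.5383 -0.2667  0.1081] head 16.34 tilt 0.61 q [-0.5   0.26  1.9  -0.01  0.98  0.8 ] w 1.003 F [-0.5  0.5  0.4] t 3.53
d [ 0.0032 -0.0013 -0.0661] turn tool -0.0028 local [0.0032 0.0016 0.0661]
18 ((542.8727416992188, -267.9677429199219), (81.62210845947266, 33.011070251464844), 16.72247886657715) [ 0.54294619 -0.26786319]
```

View pics/w2.png

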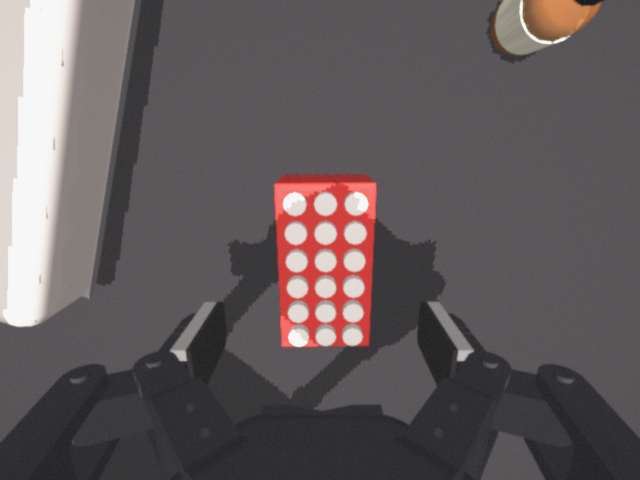

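The rack is at (325,262), midway between the pads and square to them. Its centre is (0.543, -0.268), so I descend.

Emit:
{"method": "servo_tool", "body": {
  "moves": [
    [0, [0.002, 0.001, 0.013], 0],
    [0, [0.002, 0.001, 0.013], 0],
    [0, [0, 0, 0.013], 0],
    [0, [0, 0, 0.012], 0],
    [0, [0, 0, 0.008], 0],
    [0, [0, 0, 0.003], 0],
    [0, [0, 0, 0], 0],
    [0, [0, 0, 0], 0]
  ]
}}

```text
time: 4.25
tool_pos: [0.5458, -0.269, 0.0421]
tcp_rot: [3.097, 0.446, -0.001]
wrist_force: [0.3, -0.4, 0.8]
width: 1.001
```

```bash
python3 - <<'E'
from plan import *
plan([0.5428,-0.2679,0.042],16.6,8,0)
E
```

```text
pos [ 0.5458 -0.269   0.0421] head 16.39 tilt 0.71 q [-0.49  0.35  1.93 -0.01  0.86  0.8 ] w 1.001 F [ 0.3 -0.4  0.8] t 4.25
d [-0.003   0.0011 -0.0001] turn tool -0.0037 local [-0.0026 -0.0019  0.0001]
```

Emit:
{"method": "servo_tool", "body": {
  "moves": [
    [60, [-0.001, -0.001, 0], 0],
    [255, [0, 0, 0], 0],
    [255, [0, 0, 0], 0],
    [255, [0, 0, 0], 0],
    [255, [0, 0, 0], 0],
    [255, [0, 0, 0], 0],
    [255, [0, 0, 0], 0],
    [255, [0, 0, 0], 0]
  ],
  "newtons": 35
}}

```text
time: 4.92
tool_pos: [0.5444, -0.2683, 0.0431]
tcp_rot: [3.097, 0.446, -0.0]
wrist_force: [-0.3, 0.0, -2.7]
width: 0.646
```

Emit:
{"method": "servo_tool", "body": {
  "moves": [
    [255, [0, 0, -0.01], 0],
    [255, [0, 0, -0.02], 0],
    [255, [0, 0, -0.025], 0],
    [255, [0, 0, -0.025], 0],
    [255, [0, 0, -0.025], 0],
    [255, [0, 0, -0.025], 0],
    [255, [0, 0, -0.02], 0],
    [255, [0, 0, -0.005], 0]
  ]
}}

```text
time: 5.58
tool_pos: [0.5402, -0.2641, 0.2031]
tcp_rot: [3.104, 0.447, -0.015]
wrist_force: [0.8, 0.3, -1.9]
width: 0.649
```

```bash
python3 - <<'E'
from plan import *
import cv2,pickle
c=bot.read_camera("wrist");cv2.imwrite("pics/w3.png",c["pixels"][:,:,::-1]);pickle.dump(c,open("/tmp/w3.pkl","wb"))
plan([0.5428,-0.2679,0.042],16.6,8,0)
E
```

```text
pos [ 0.5405 -0.2642  0.2031] head 16.38 tilt 0.63 q [-0.49  0.17  1.82 -0.01  1.16  0.8 ] w 0.645 F [ 0.1 -0.4 -2.4] t 5.63
d [ 0.0023 -0.0037 -0.1611] turn tool -0.0039 local [0.0028 0.0035 0.1611]
```

View pics/w3.png

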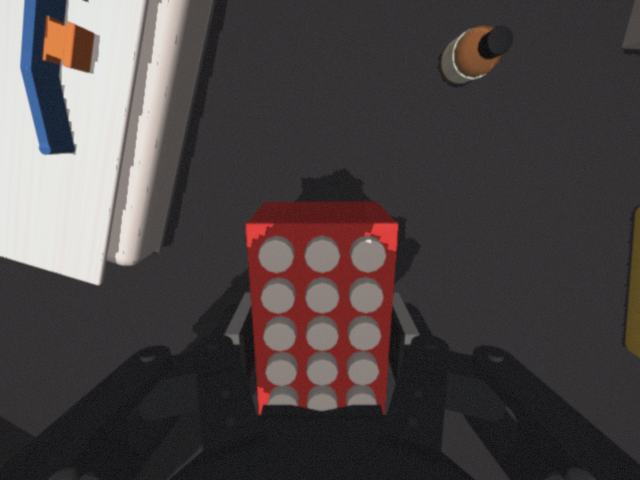

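The grasp is good: width 55 mm, weight about 2.5 N, and the rack sits level in the jaws. Carrying it to just in front of the mouth.

```bash
python3 - <<'E'
from plan import *
plan([0.5325,-0.0325,0.20],-3.05,8)
E
```

```text
pos [ 0.5405 -0.2642  0.2031] head 16.38 tilt 0.63 q [-0.49  0.17  1.82 -0.01  1.16  0.8 ] w 0.645 F [ 0.1 -0.4 -2.4] t 5.63
d [-0.008   0.2317 -0.0031] turn tool 0.3391 local [ 0.0577 -0.2245  0.0015]
[[0.0072, -0.0281, 0.0002], np.float64(0.042)]
[[0.006, -0.0283, 0.0002], np.float64(0.042)]
[[0.0048, -0.0286, 0.0002], np.float64(0.042)]
[[0.0036, -0.0288, 0.0002], np.float64(0.042)]
[[0.0024, -0.0289, 0.0002], np.float64(0.042)]
[[0.0012, -0.029, 0.0002], np.float64(0.042)]
[[-0.0001, -0.029, 0.0003], np.float64(0.042)]
[[-0.0013, -0.0289, 0.0003], np.float64(0.042)]
```

Emit:
{"method": "servo_tool", "body": {
  "moves": [
    [255, [0.0072, -0.022, 0], 0.042],
    [255, [0.006, -0.028, 0], 0.042],
    [255, [0.005, -0.028, 0], 0.042],
    [255, [0.0035, -0.028, 0], 0.042],
    [255, [0.0025, -0.028, 0], 0.042],
    [255, [0.001, -0.028, 0], 0.042],
    [255, [0, -0.025, 0], 0.042],
    [255, [-0.001, -0.02, 0], 0.042]
  ]
}}

```text
time: 6.3
tool_pos: [0.5308, -0.0507, 0.1926]
tcp_rot: [3.131, -0.117, -0.027]
wrist_force: [-0.0, 0.2, -3.0]
width: 0.647
```

```bash
python3 - <<'E'
from plan import *
plan([0.5325,-0.0325,0.20],-3.05,8,0)
E
```

```text
pos [ 0.5308 -0.0507  0.1926] head -4.27 tilt 1.11 q [-0.14  0.06  1.96 -0.01  1.14  1.51] w 0.647 F [-0.   0.2 -3. ] t 6.3
d [0.0017 0.0182 0.0074] turn tool -0.0212 local [ 0.0002 -0.0182 -0.0076]
```

Emit:
{"method": "servo_tool", "body": {
  "moves": [
    [255, [0, -0.007, -0.002], -0.01],
    [255, [0, -0.005, -0.002], -0.005],
    [255, [0, -0.002, 0], 0],
    [255, [0, 0, 0], 0],
    [255, [0, 0, 0], 0],
    [255, [0, 0, 0], 0],
    [255, [0, 0, 0], 0],
    [255, [0, 0, 0], 0]
  ]
}}

```text
time: 6.97
tool_pos: [0.5284, -0.0354, 0.1912]
tcp_rot: [3.132, -0.085, -0.042]
wrist_force: [0.1, 0.5, -2.8]
width: 0.646
```

```bash
python3 - <<'E'
from plan import *
import cv2,pickle
from h import *
plan([0.5325,-0.0325,0.20],-3.05,8,0)
c=bot.read_camera("wrist");cv2.imwrite("pics/w4.png",c["pixels"][:,:,::-1]);pickle.dump(c,open("/tmp/w4.pkl","wb"))
c2=bot.read_camera("scene");pickle.dump(c2,open("/tmp/s4.pkl","wb"))
cv2.imwrite("pics/s4.png",cv2.resize(c2["pixels"][200:380,200:440],None,fx=3.2,fy=3.2)[:,:,::-1])
H=hsv(c);P=cloud(c);bl=(H[...,0]>98)&(H[...,0]<125)&(H[...,1]>120)&(H[...,2]>50)
for b,s,ce in blobs(bl,100):
    v,u=np.nonzero(b);print(s,ce)
    i=np.argsort(-v)[:25];print("tip",u[i].mean(),v.max(),ray(c,[[u[i].mean(),v.max()]],.106).round(4))
E
```

```text
pos [ 0.5284 -0.0354  0.1912] head -3.12 tilt 1.59 q [-0.11  0.06  1.97 -0.01  1.14  1.52] w 0.646 F [ 0.1  0.5 -2.8] t 6.97
d [0.0041 0.0029 0.0088] turn tool -0.0012 local [ 0.0037 -0.0031 -0.009 ]
[ 229    0   37  214 3347] [249.41559606  88.6340006 ]
tip 237.48 213 [[0.5631 0.015  0.106 ]]
[ 361    0   35  213 3145] [375.31510334  85.05532591]
tip 389.72 212 [[ 0.5584 -0.0797  0.106 ]]
[   0  225   51  121 3441] [ 17.31851206 294.14646905]
tip 4.84 345 [[0.4766 0.1929 0.106 ]]
```

View pics/w4.png

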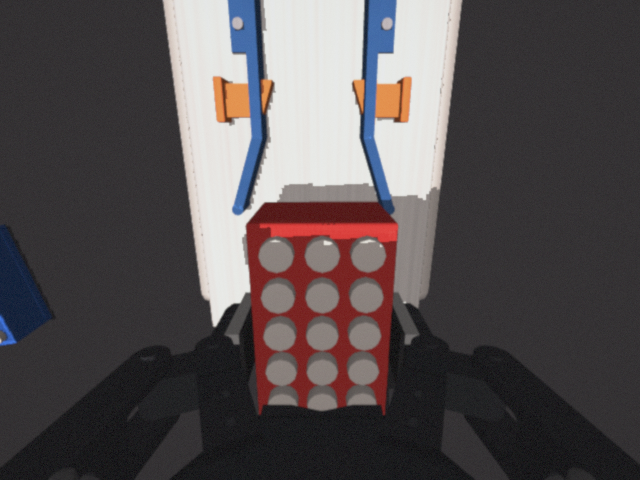

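View pics/s4.png

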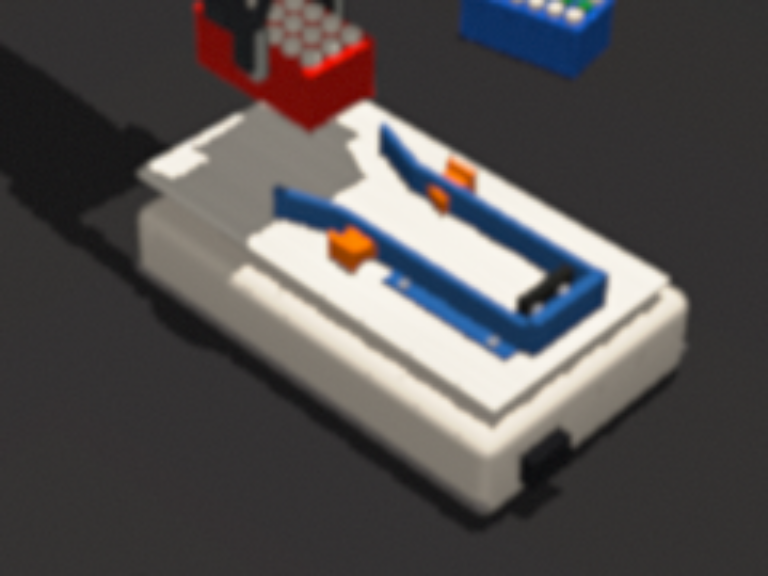

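The picture shows the guide tips at (237,213) and (390,212), with the catches in at (245,100) and (385,100). The rack is centred between the tips. I'll check the lane's centre line from the guides' inner edges.

```bash
python3 - <<'E'
from h import *
import pickle
c=pickle.load(open("/tmp/w4.pkl","rb"));H=hsv(c)
bl=(H[...,0]>98)&(H[...,0]<125)&(H[...,1]>120)&(H[...,2]>50)
B=[b for b,s,ce in blobs(bl,100)][:2]
L=[];Rr=[]
for v in list(range(2,70,4))+list(range(120,132,3)):
    L.append([np.nonzero(B[0][v])[0].max()+.5,v]);Rr.append([np.nonzero(B[1][v])[0].min()-.5,v])
fits=[]
for e in(L,Rr):
    p=ray(c,e,.106)[:,:2];l=cv2.fitLine(p.astype(np.float32),cv2.DIST_HUBER,0,.01,.01).ravel();l[:2]*=np.sign(l[0]);fits.append(l);print(np.degrees(np.arctan2(l[1],l[0])),l[2:])
yaw=np.mean([np.arctan2(l[1],l[0]) for l in fits]);n=np.array([-np.sin(yaw),np.cos(yaw)])
a,b=[n@l[2:] for l in fits];print("width",a-b,"yaw",np.degrees(yaw),"mid offset",(a+b)/2,"mouth/nest offset",n@[.5608,-.0324],n@[.6866,-.0390])
# nest via catches' mid? top view back end
E
```

```text
-3.3110068 [ 0.64627594 -0.0092218 ]
-2.895363 [ 0.6471227  -0.06468759]
width 0.055338625 yaw -3.103185 mid offset -0.0018918756 mouth/nest offset -0.001993963864445687 -0.0017741885460913218
```

Emit:
{"method": "servo_tool", "body": {
  "moves": [
    [255, [0.003, -0.003, 0.008], 0],
    [255, [0.002, -0.002, 0.012], 0],
    [255, [0, 0, 0.012], 0],
    [255, [0, 0, 0.01], 0],
    [255, [0, 0, 0.007], 0],
    [255, [0, 0, 0.004], 0],
    [255, [0, 0, 0.001], 0],
    [255, [0, 0, 0], 0]
  ]
}}

```text
time: 7.73
tool_pos: [0.5325, -0.0306, 0.1301]
tcp_rot: [3.132, -0.086, -0.044]
wrist_force: [0.1, -1.5, -3.5]
width: 0.65
```

```bash
python3 - <<'E'
from plan import *
plan([0.5333,-0.0307,0.127],-3.1,8,0)
E
```

```text
pos [ 0.5325 -0.0306  0.1301] head -3.15 tilt 1.66 q [-0.1   0.13  2.01 -0.01  1.03  1.53] w 0.65 F [ 0.1 -1.5 -3.5] t 7.73
d [ 0.0008 -0.0001 -0.0031] turn tool -0.0009 local [0.0009 0.0001 0.0031]
```

Emit:
{"method": "servo_tool", "body": {
  "moves": [
    [255, [0, 0, 0.001], 0],
    [255, [0, 0, 0.001], 0],
    [255, [0, 0, 0.001], 0],
    [255, [0, 0, 0], 0],
    [255, [0, 0, 0], 0],
    [255, [0, 0, 0], 0],
    [255, [0, 0, 0], 0],
    [255, [0, 0, 0], 0]
  ]
}}

```text
time: 8.4
tool_pos: [0.5347, -0.0308, 0.1298]
tcp_rot: [3.132, -0.086, -0.035]
wrist_force: [-0.4, 0.3, -2.5]
width: 0.647
```

Emit:
{"method": "servo_tool", "body": {
  "moves": [
    [255, [0, 0, 0.002], 0],
    [255, [0, 0, 0.002], 0],
    [255, [0, 0, 0.002], 0],
    [255, [0, 0, 0.0], 0],
    [255, [0, 0, 0.0], 0],
    [255, [0, 0, 0.0], 0],
    [255, [0, 0, 0.0], 0],
    [255, [0, 0, 0.0], 0]
  ]
}}

```text
time: 9.07
tool_pos: [0.5368, -0.0311, 0.1272]
tcp_rot: [3.131, -0.086, -0.027]
wrist_force: [-0.8, -0.0, -0.6]
width: 0.649
```

Emit:
{"method": "servo_tool", "body": {
  "moves": [
    [255, [0, 0, 0.0015], 0],
    [0, [0, 0, 0], 0],
    [0, [0, 0, 0.0], 0],
    [0, [0, 0, 0.0], 0],
    [0, [0, 0, 0.0], 0],
    [0, [0, 0, 0.0], 0],
    [0, [0, 0, 0.0], 0],
    [0, [0, 0, 0.0], 0]
  ]
}}

```text
time: 9.73
tool_pos: [0.5389, -0.0314, 0.1284]
tcp_rot: [3.131, -0.086, -0.021]
wrist_force: [0.2, -0.1, 0.1]
width: 1.002
```

```bash
python3 - <<'E'
from plan import *
plan([0.5333,-0.0307,0.127],-3.1,8,0)
import cv2,pickle
from h import *
c=bot.read_camera("wrist");cv2.imwrite("pics/w5.png",c["pixels"][:,:,::-1]);pickle.dump(c,open("/tmp/w5.pkl","wb"))
E
```

```text
pos [ 0.5389 -0.0314  0.1284] head -3.16 tilt 0.92 q [-0.1   0.13  2.01 -0.01  1.01  1.53] w 1.002 F [ 0.2 -0.1  0.1] t 9.73
d [-0.0056  0.0007 -0.0014] turn tool -0.001 local [-0.0056 -0.0004  0.0015]
```

View pics/w5.png

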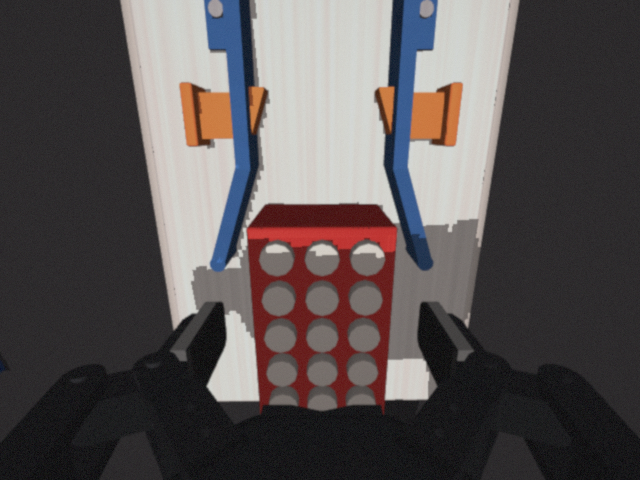

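The rack is seated, centred and square, with its front at (322,215) inside the mouth between the tips at (218,265) and (427,265). Next I rise, move back, shut the fingers and go down behind the rear end.

Emit:
{"method": "servo_tool", "body": {
  "moves": [
    [0, [0, 0, -0.01], 0],
    [0, [0, 0, -0.015], 0],
    [0, [0, 0, -0.015], 0],
    [0, [0, 0, -0.015], 0],
    [0, [0, 0, -0.015], 0],
    [0, [0, 0, -0.012], 0],
    [0, [-0.012, 0, -0.003], 0],
    [0, [-0.02, 0, 0], 0]
  ]
}}

```text
time: 10.45
tool_pos: [0.5098, -0.0289, 0.2218]
tcp_rot: [3.131, -0.086, -0.018]
wrist_force: [-0.2, 0.3, 0.1]
width: 1.002
```

Emit:
{"method": "servo_tool", "body": {
  "moves": [
    [255, [-0.02, 0, 0], 0],
    [255, [-0.015, 0, 0], 0],
    [255, [-0.008, 0, 0], 0],
    [255, [0, 0, 0], 0],
    [255, [0, 0, 0], 0],
    [255, [0, 0, 0], 0],
    [255, [0, 0, 0], 0],
    [255, [0, 0, 0], 0]
  ]
}}

```text
time: 11.12
tool_pos: [0.4663, -0.0265, 0.228]
tcp_rot: [3.131, -0.086, -0.006]
wrist_force: [0.1, 0.1, 0.5]
width: 0.002
```

```bash
python3 - <<'E'
from plan import *
plan([0.458,-0.0265,0.121],-3.1,8,0)
import cv2,pickle
from h import *
c=bot.read_camera("wrist");cv2.imwrite("pics/w6.png",c["pixels"][:,:,::-1]);pickle.dump(c,open("/tmp/w6.pkl","wb"))
P=cloud(c);H=hsv(c);g=np.hypot(P[...,0]-.535,P[...,1]+.031)<.075
X=g&(P[...,2]>.122)&(P[...,2]<.145)
caps=[ce for b,s,ce in blobs(X&(H[...,1]<90)&(H[...,2]>90),40)]
Y=ray(c,caps,.134)[:,:2];print(len(Y),cv2.minAreaRect((Y*1000).astype(np.float32)),Y.mean(0))
E
```

```text
pos [ 0.4663 -0.0265  0.228 ] head -3.16 tilt 0.61 q [-0.1  -0.11  2.06 -0.01  1.2   1.53] w 0.002 F [0.1 0.1 0.5] t 11.12
d [-0.0083  0.     -0.107 ] turn tool -0.001 local [-0.0079 -0.0006  0.1071]
19 ((529.75048828125, -30.122045516967773), (32.83698654174805, 91.14258575439453), 86.94775390625) [ 0.53171812 -0.02986356]
```

View pics/w6.png

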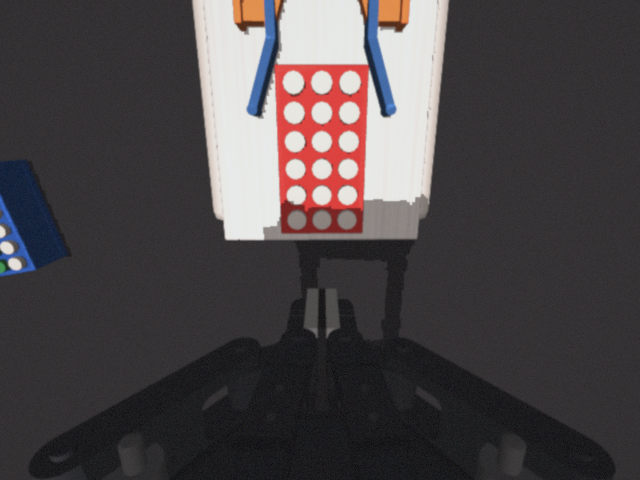

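The rack is at (322,150), square and centred, and its rear end is just ahead of the closed fingers. Going down.

Emit:
{"method": "servo_tool", "body": {
  "moves": [
    [255, [-0.007, 0, 0.01], 0],
    [255, [-0.004, 0, 0.018], 0],
    [255, [0, 0, 0.018], 0],
    [255, [0, 0, 0.018], 0],
    [255, [0, 0, 0.018], 0],
    [255, [0, 0, 0.013], 0],
    [255, [0, 0, 0.004], 0],
    [255, [0, 0, 0], 0]
  ]
}}

```text
time: 11.83
tool_pos: [0.4524, -0.0268, 0.1207]
tcp_rot: [3.131, -0.086, -0.012]
wrist_force: [-0.3, 0.5, 0.9]
width: -0.002
```

```bash
python3 - <<'E'
from plan import *
plan([0.456,-0.0265,0.121],-3.1,8,0)
import cv2
c=bot.read_camera("scene");cv2.imwrite("pics/s7.png",cv2.resize(c["pixels"][180:330,220:420],None,fx=4,fy=4)[:,:,::-1])
E
```

```text
pos [ 0.4524 -0.0268  0.1207] head -3.15 tilt 0.69 q [-0.11 -0.02  2.19 -0.01  0.98  1.53] w -0.002 F [-0.3  0.5  0.9] t 11.83
d [0.0036 0.0003 0.0003] turn tool -0.0008 local [ 0.0036 -0.0005 -0.0003]
```

View pics/s7.png

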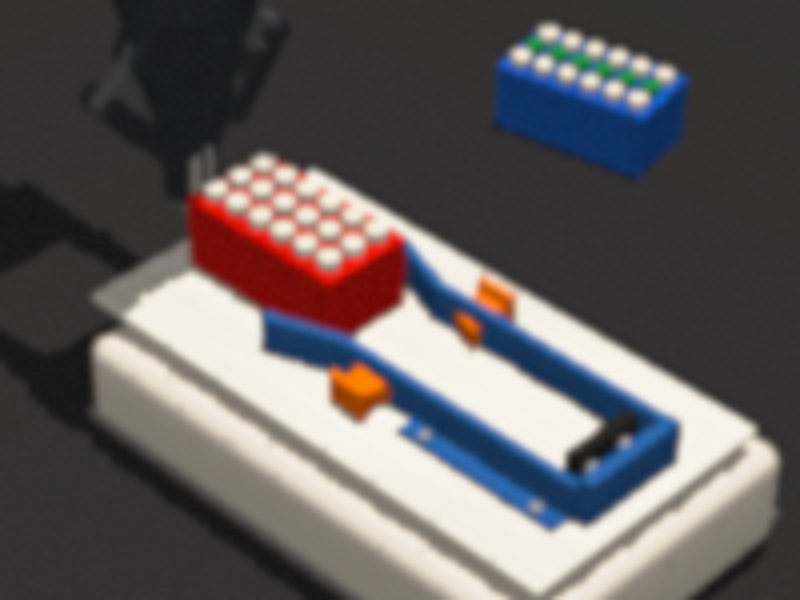

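Emit:
{"method": "servo_tool", "body": {
  "moves": [
    [255, [0.006, 0, 0], 0],
    [255, [0.006, 0, 0], 0],
    [255, [0.006, 0, 0], 0],
    [255, [0.006, 0, 0], 0],
    [255, [0.006, 0, 0], 0],
    [255, [0.006, 0, 0], 0],
    [255, [0.006, 0, 0], 0],
    [255, [0.006, 0, 0], 0]
  ]
}}

```text
time: 12.55
tool_pos: [0.5069, -0.0298, 0.1243]
tcp_rot: [3.13, -0.086, -0.004]
wrist_force: [-0.8, -0.6, -0.2]
width: -0.0
```

```bash
python3 - <<'E'
from plan import *
plan([0.6237,-0.0357,0.121],-3.1,8,0)
E
```

```text
pos [ 0.5069 -0.0298  0.1243] head -3.14 tilt 0.59 q [-0.1   0.07  2.09 -0.01  0.98  1.53] w -0.0 F [-0.8 -0.6 -0.2] t 12.55
d [ 0.1168 -0.0059 -0.0033] turn tool -0.0007 local [ 0.1169 -0.0006  0.003 ]
```

Emit:
{"method": "servo_tool", "body": {
  "moves": [
    [255, [0.006, 0, 0.001], 0],
    [255, [0.006, 0, 0.001], 0],
    [255, [0.006, 0, 0.001], 0],
    [255, [0.006, 0, 0.001], 0],
    [255, [0.006, 0, 0], 0],
    [255, [0.006, 0, 0], 0],
    [255, [0.006, 0, 0], 0],
    [255, [0.006, 0, 0], 0]
  ]
}}

```text
time: 13.22
tool_pos: [0.5575, -0.0326, 0.1195]
tcp_rot: [3.131, -0.086, -0.015]
wrist_force: [-3.3, 0.4, 2.4]
width: -0.0
```

```bash
python3 - <<'E'
from plan import *
plan([0.6237,-0.0357,0.121],-3.1,8,0)
import cv2,pickle
c=bot.read_camera("wrist");cv2.imwrite("pics/w8.png",c["pixels"][:,:,::-1]);pickle.dump(c,open("/tmp/w8.pkl","wb"))
E
```

```text
pos [ 0.5575 -0.0326  0.1195] head -3.14 tilt 0.79 q [-0.1   0.18  1.98 -0.01  1.    1.54] w -0.0 F [-3.3  0.4  2.4] t 13.22
d [ 0.0662 -0.0031  0.0015] turn tool -0.0006 local [ 0.0663 -0.0005 -0.0021]
```

View pics/w8.png

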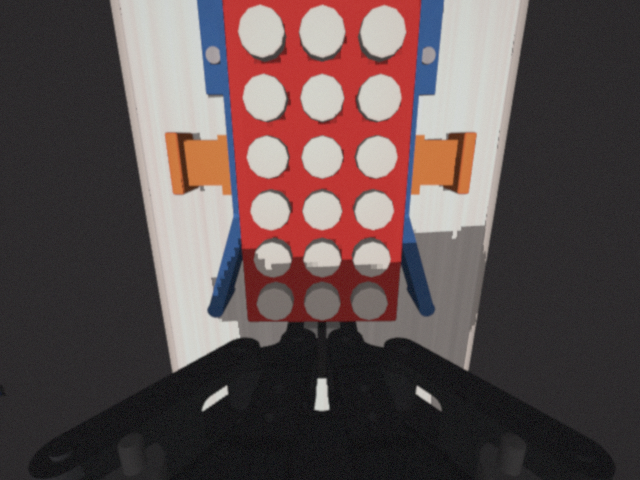

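The rack is going in square. Its rear edge is at row 321, both catches are pushed out at (200,162) and (440,162), and the push force is 3 N. I'll measure the distance left.

```bash
cat > rem.py <<'E'
from h import *
import sys,pickle
def rem(c,tcp):
    H=hsv(c);bl=(H[...,0]>98)&(H[...,0]<125)&(H[...,1]>110)&(H[...,2]>40)
    red=((H[...,0]<5)|(H[...,0]>175))&(H[...,1]>130)&(H[...,2]>35);red[:,:200]=0;red[:,450:]=0
    e=[]
    for u in list(range(252,300,4))+list(range(350,392,4)):
        vs=np.nonzero(red[:,u])[0];e.append([u,vs.max()+.5])
    p=ray(c,e,.128)[:,:2];a=np.array([np.cos(np.radians(-3.1)),np.sin(np.radians(-3.1))])
    rear=np.median(p@a);print("rear along",rear.round(4),"spread",np.ptp(p@a).round(4),"tcp along",(np.array(tcp[:2])@a).round(4),"rear mid",p.mean(0).round(4))
    for B in sorted(blobs(bl,200),key=lambda q:-q[1][4])[:4]:
        v,u=np.nonzero(B[0]);i=np.argsort(-v)[:25];q=ray(c,[[u[i].mean(),v.max()+.5]],.106)[0];print(" blob",B[1],q.round(4),"along",(q[:2]@a).round(4))
    print(" nest-rear along est (.6866,-.0390):",(np.array([.6866,-.039])@a-.052).round(4))
E
python3 - <<'E'
from rem import *
rem(pickle.load(open("/tmp/w8.pkl","rb")),[.5575,-.0326])
E
```

```text
rear along 0.5718 spread 0.0169 tcp along 0.5584 rear mid [ 0.5735 -0.0321]
 blob [ 198    0   43  316 3889] [0.5628 0.015  0.106 ] along 0.5612
 blob [ 402    0   41  316 3461] [ 0.5572 -0.0789  0.106 ] along 0.5607
 nest-rear along est (.6866,-.0390): 0.6357
```

Emit:
{"method": "servo_tool", "body": {
  "moves": [
    [255, [0.006, 0, 0], 0],
    [255, [0.006, 0, 0], 0],
    [255, [0.006, 0, -0.0005], 0],
    [255, [0.006, 0, 0], 0],
    [255, [0.006, 0, -0.0005], 0],
    [255, [0.006, 0, 0], 0],
    [255, [0.004, 0, 0], 0],
    [255, [0.002, 0, 0], 0]
  ]
}}

```text
time: 13.93
tool_pos: [0.605, -0.0352, 0.1192]
tcp_rot: [3.131, -0.086, -0.014]
wrist_force: [-3.2, -0.1, 1.2]
width: 0.004
```

```bash
python3 - <<'E'
from plan import *
from rem import *
plan([0.622,-0.0357,0.121],-3.1,8,0)
s=bot.read_state()
c=bot.read_camera("wrist");cv2.imwrite("pics/w9.png",c["pixels"][:,:,::-1])
rem(c,s["tool_pos"])
E
```

```text
pos [ 0.605  -0.0352  0.1192] head -3.14 tilt 0.77 q [-0.09  0.26  1.88 -0.01  1.01  1.54] w 0.004 F [-3.2 -0.1  1.2] t 13.93
d [ 0.017  -0.0005  0.0018] turn tool -0.0007 local [ 0.017  -0.0004 -0.0019]
rear along 0.6192 spread 0.0169 tcp along 0.606 rear mid [ 0.621  -0.0347]
 blob [ 198    0   56  338 4907] [0.5985 0.0014 0.106 ] along 0.5976
 blob [ 388    0   55  339 4259] [ 0.5937 -0.0693  0.106 ] along 0.5966
 blob [  0 410  16  43 368] [0.5379 0.1338 0.106 ] along 0.5299
 nest-rear along est (.6866,-.0390): 0.6357
```

View pics/w9.png

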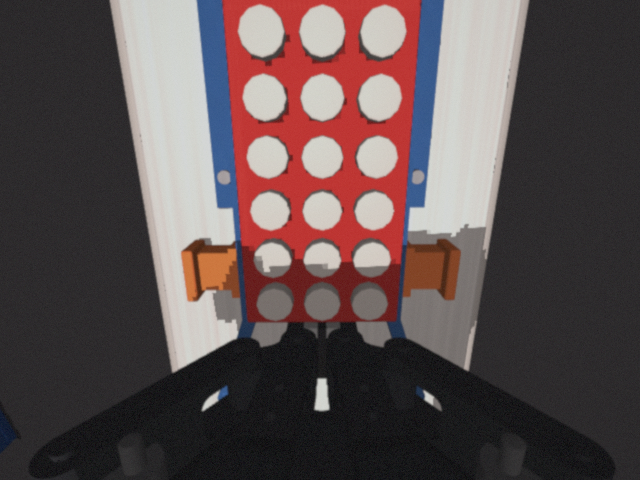

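About 16 mm remain. Advancing 8 mm gently.

Emit:
{"method": "servo_tool", "body": {
  "moves": [
    [255, [0.0015, 0, 0], 0],
    [255, [0.0015, 0, 0], 0],
    [255, [0.0015, 0, 0], 0],
    [255, [0.0015, 0, 0], 0],
    [255, [0.001, 0, 0], 0],
    [255, [0.0005, 0, 0], 0],
    [255, [0, 0, 0], 0],
    [255, [0, 0, 0], 0]
  ]
}}

```text
time: 14.65
tool_pos: [0.6128, -0.0356, 0.1193]
tcp_rot: [3.131, -0.086, -0.015]
wrist_force: [-3.4, -0.4, -1.0]
width: 0.001
```

```bash
python3 - <<'E'
from plan import *
from rem import *
plan([0.622,-0.0357,0.121],-3.1,8,0)
E
```

```text
pos [ 0.6128 -0.0356  0.1193] head -3.14 tilt 0.78 q [-0.09  0.27  1.86 -0.01  1.02  1.54] w 0.001 F [-3.4 -0.4 -1. ] t 14.65
d [ 0.0092 -0.0001  0.0017] turn tool -0.0007 local [ 0.0092 -0.0004 -0.0018]
```

Emit:
{"method": "servo_tool", "body": {
  "moves": [
    [255, [0.0007, 0, 0], 0],
    [255, [0.0007, 0, 0], 0],
    [255, [0.0007, 0, 0], 0],
    [255, [0.0007, 0, 0], 0],
    [255, [0, 0, 0], 0],
    [255, [0, 0, 0], 0],
    [255, [0, 0, 0], 0],
    [255, [0, 0, 0], 0]
  ]
}}

```text
time: 15.32
tool_pos: [0.6155, -0.0357, 0.1193]
tcp_rot: [3.131, -0.086, -0.016]
wrist_force: [-2.5, 0.3, 1.4]
width: -0.002
```

Emit:
{"method": "servo_tool", "body": {
  "moves": [
    [255, [0.0007, 0, 0], 0],
    [255, [0.0007, 0, 0], 0],
    [255, [0.0007, 0, 0], 0],
    [255, [0, 0, 0], 0],
    [255, [0, 0, 0], 0],
    [255, [0, 0, 0], 0],
    [255, [0, 0, 0], 0],
    [255, [0, 0, 0], 0]
  ]
}}

```text
time: 15.98
tool_pos: [0.6178, -0.0359, 0.1193]
tcp_rot: [3.131, -0.086, -0.016]
wrist_force: [-2.8, -0.0, 1.0]
width: -0.002
```

Emit:
{"method": "servo_tool", "body": {
  "moves": [
    [255, [0.0006, 0, 0], 0],
    [255, [0.0006, 0, 0], 0],
    [255, [0.0006, 0, 0], 0],
    [255, [0, 0, 0], 0],
    [255, [0, 0, 0], 0],
    [255, [0, 0, 0], 0],
    [255, [0, 0, 0], 0],
    [255, [0, 0, 0], 0]
  ]
}}

```text
time: 16.65
tool_pos: [0.6198, -0.036, 0.1193]
tcp_rot: [3.131, -0.086, -0.016]
wrist_force: [-3.0, 0.6, 0.5]
width: -0.003
```

```bash
python3 - <<'E'
from plan import *
from rem import *
plan([0.622,-0.0357,0.121],-3.1,8,0)
s=bot.read_state()
c=bot.read_camera("wrist");cv2.imwrite("pics/w10.png",c["pixels"][:,:,::-1])
rem(c,s["tool_pos"])
E
```

```text
pos [ 0.6198 -0.036   0.1193] head -3.14 tilt 0.8 q [-0.09  0.29  1.84 -0.01  1.02  1.54] w -0.003 F [-3.   0.6  0.5] t 16.65
d [0.0022 0.0003 0.0017] turn tool -0.0007 local [ 0.0021 -0.0004 -0.0017]
rear along 0.6341 spread 0.0168 tcp along 0.6209 rear mid [ 0.6358 -0.0355]
 blob [ 198    0   66  341 5214] [ 0.6114 -0.004   0.106 ] along 0.6107
 blob [ 379    0   64  342 4526] [ 0.6072 -0.0648  0.106 ] along 0.6098
 blob [  0 414  21  57 622] [0.5403 0.1374 0.106 ] along 0.5321
 nest-rear along est (.6866,-.0390): 0.6357
```

View pics/w10.png

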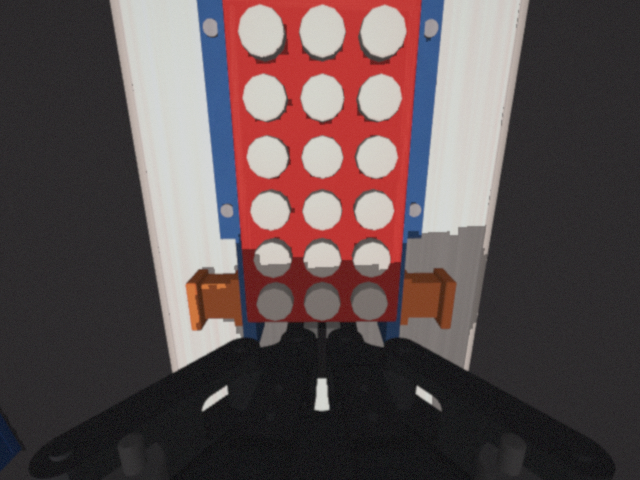

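The catches are still held out at (200,298) and (440,298), and the force is still 3 N, so the back stop has not been met. The true nest is a few mm farther along than my estimate. I continue by force.

Emit:
{"method": "servo_tool", "body": {
  "moves": [
    [255, [0.0006, 0, 0], 0],
    [255, [0.0006, 0, 0], 0],
    [255, [0, 0, 0], 0],
    [255, [0, 0, 0], 0],
    [255, [0, 0, 0], 0],
    [255, [0, 0, 0], 0],
    [255, [0, 0, 0], 0],
    [255, [0, 0, 0], 0]
  ]
}}

```text
time: 17.37
tool_pos: [0.6203, -0.036, 0.1194]
tcp_rot: [3.131, -0.086, -0.019]
wrist_force: [-3.9, -0.3, 1.3]
width: 0.0
```

Emit:
{"method": "servo_tool", "body": {
  "moves": [
    [255, [0.0008, 0, 0], 0],
    [255, [0.0008, 0, 0], 0],
    [255, [0.0006, 0, 0], 0],
    [255, [0, 0, 0], 0],
    [255, [0, 0, 0], 0],
    [255, [0, 0, 0], 0],
    [255, [0, 0, 0], 0],
    [255, [0, 0, 0], 0]
  ]
}}

```text
time: 18.03
tool_pos: [0.6208, -0.0361, 0.1194]
tcp_rot: [3.131, -0.086, -0.026]
wrist_force: [-4.4, 1.3, 1.7]
width: 0.002
```

Emit:
{"method": "servo_tool", "body": {
  "moves": [
    [255, [0.0008, 0, 0], 0],
    [255, [0.0008, 0, 0], 0],
    [255, [0.0008, 0, 0], 0],
    [255, [0.0008, 0, 0], 0],
    [255, [0.0008, 0, 0], 0],
    [255, [0.0008, 0, 0], 0],
    [255, [0.0008, 0, 0], 0],
    [255, [0.0008, 0, 0], 0]
  ]
}}

```text
time: 18.7
tool_pos: [0.6209, -0.0361, 0.1195]
tcp_rot: [3.131, -0.085, -0.049]
wrist_force: [-7.0, 0.4, 5.4]
width: -0.002
```

```bash
python3 - <<'E'
from plan import *
from rem import *
plan([0.622,-0.0357,0.121],-3.1,8,0)
s=bot.read_state();print(s["torque"])
c=bot.read_camera("wrist");cv2.imwrite("pics/w11.png",c["pixels"][:,:,::-1])
rem(c,s["tool_pos"])
c=bot.read_camera("scene");cv2.imwrite("pics/s11.png",cv2.resize(c["pixels"][200:350,240:440],None,fx=4,fy=4,interpolation=cv2.INTER_CUBIC)[:,:,::-1])
plan([0.622,-0.0357,0.121],-3.1,8,0)
E
```

```text
pos [ 0.6209 -0.0361  0.1195] head -3.13 tilt 1.88 q [-0.09  0.3   1.83 -0.01  1.05  1.54] w -0.002 F [-7.   0.4  5.4] t 18.7
d [0.0011 0.0004 0.0015] turn tool -0.0005 local [ 0.001  -0.0004 -0.0015]
[ 0.1064866   0.84190603 -0.00294917]
rear along 0.6353 spread 0.0169 tcp along 0.622 rear mid [ 0.6383 -0.0357]
 blob [ 195    0   68  341 5198] [ 0.6119 -0.0043  0.106 ] along 0.6112
 blob [ 379    0   66  343 4470] [ 0.6071 -0.0648  0.106 ] along 0.6098
 blob [  0 405  25  65 817] [0.5392 0.14   0.106 ] along 0.5308
 nest-rear along est (.6866,-.0390): 0.6357
pos [ 0.6209 -0.0361  0.1195] head -3.13 tilt 1.88 q [-0.09  0.3   1.83 -0.01  1.05  1.54] w 0.004 F [-7.   0.1  4.9] t 18.8
d [0.0011 0.0004 0.0015] turn tool -0.0006 local [ 0.001  -0.0004 -0.0015]
```

View pics/s11.png

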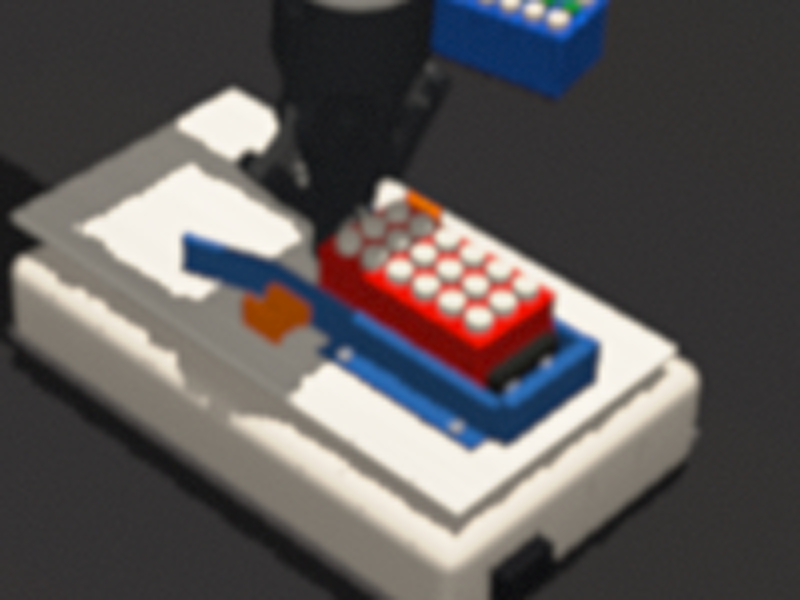

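View pics/w11.png

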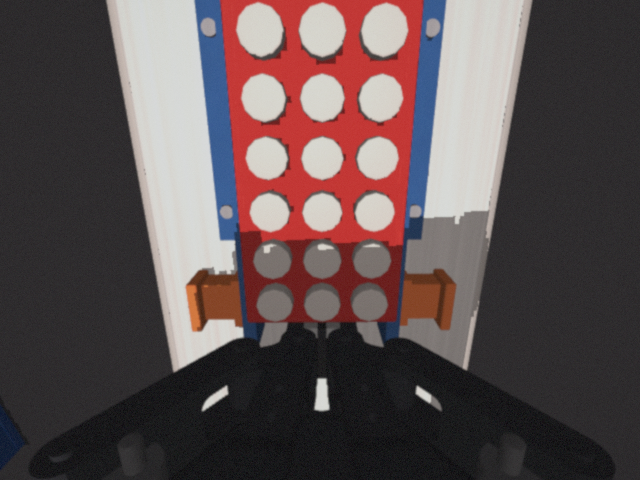

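The back stop has been met at 7 N push, and the catches are still held out at the same pixels. The arm's give takes up small steps, so I use somewhat larger steps and watch the force.

Emit:
{"method": "servo_tool", "body": {
  "moves": [
    [255, [0.0015, 0, 0], 0],
    [255, [0.0015, 0, 0], 0],
    [255, [0.0015, 0, 0], 0],
    [255, [0.0015, 0, 0], 0],
    [255, [0.001, 0, 0], 0],
    [255, [0.001, 0, 0], 0],
    [255, [0.001, 0, 0], 0],
    [255, [0.001, 0, 0], 0]
  ]
}}

```text
time: 19.47
tool_pos: [0.6216, -0.0361, 0.1197]
tcp_rot: [3.131, -0.085, -0.085]
wrist_force: [-6.2, 0.6, 4.6]
width: -0.001
```

Emit:
{"method": "servo_tool", "body": {
  "moves": [
    [255, [0.002, 0, 0], 0],
    [255, [0.002, 0, 0], 0],
    [255, [0.002, 0, 0], 0],
    [255, [0.002, 0, 0], 0],
    [255, [0.002, 0, 0], 0],
    [255, [0.002, 0, 0], 0],
    [255, [0.002, 0, 0], 0],
    [255, [0.002, 0, 0], 0]
  ]
}}

```text
time: 20.13
tool_pos: [0.6222, -0.0361, 0.1201]
tcp_rot: [3.129, -0.084, -0.143]
wrist_force: [-10.9, 0.3, 7.2]
width: 0.002
```

```bash
python3 - <<'E'
from plan import *
from rem import *
plan([0.622,-0.0357,0.121],-3.1,8,0)
s=bot.read_state()
c=bot.read_camera("wrist");cv2.imwrite("pics/w12.png",c["pixels"][:,:,::-1])
rem(c,s["tool_pos"])
c=bot.read_camera("scene");cv2.imwrite("pics/s12.png",cv2.resize(c["pixels"][200:350,240:440],None,fx=4,fy=4,interpolation=cv2.INTER_CUBIC)[:,:,::-1])
E
```

```text
pos [ 0.6222 -0.0361  0.1201] head -3.12 tilt 5.26 q [-0.09  0.33  1.78 -0.02  1.12  1.54] w 0.002 F [-10.9   0.3   7.2] t 20.13
d [-0.0002  0.0004  0.0009] turn tool -0.0003 local [-0.0003 -0.0004 -0.0008]
rear along 0.6368 spread 0.0166 tcp along 0.6232 rear mid [ 0.6419 -0.0359]
 blob [ 190    0   73  341 5029] [ 0.6113 -0.0037  0.106 ] along 0.6106
 blob [ 379    0   73  343 4204] [ 0.6064 -0.065   0.106 ] along 0.609
 blob [   0  382   33   83 1420] [0.5349 0.1476 0.106 ] along 0.5262
 nest-rear along est (.6866,-.0390): 0.6357
```

View pics/s12.png

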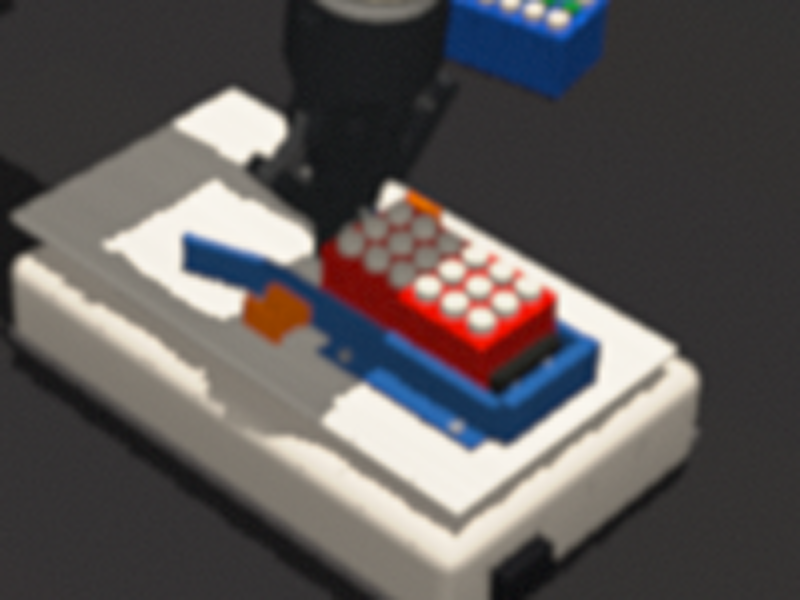

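View pics/w12.png

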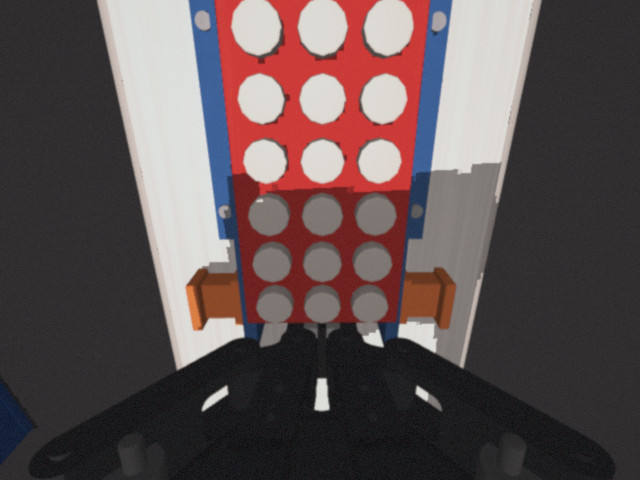

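The push is now 10.9 N and the tool has leaned 5°, which is harmless because the body stays clear. The catches are still out, with about 1 mm to go. I go on a little at a time.

Emit:
{"method": "servo_tool", "body": {
  "moves": [
    [255, [0.002, 0, -0.0004], 0],
    [255, [0.002, 0, -0.0004], 0],
    [255, [0.002, 0, -0.0004], 0],
    [255, [0.002, 0, -0.0004], 0],
    [255, [0.002, 0, -0.0004], 0],
    [255, [0.002, 0, -0.0004], 0],
    [255, [0.002, 0, -0.0004], 0],
    [255, [0.002, 0, -0.0004], 0]
  ]
}}

```text
time: 20.9
tool_pos: [0.622, -0.0362, 0.1206]
tcp_rot: [3.127, -0.084, -0.206]
wrist_force: [-9.4, 0.4, 4.7]
width: -0.001
```

```bash
python3 - <<'E'
from plan import *
from rem import *
plan([0.622,-0.0357,0.121],-3.1,8,0)
s=bot.read_state()
c=bot.read_camera("wrist");cv2.imwrite("pics/w13.png",c["pixels"][:,:,::-1])
rem(c,s["tool_pos"])
E
```

```text
pos [ 0.622  -0.0362  0.1206] head -3.12 tilt 7.54 q [-0.09  0.36  1.75 -0.02  1.16  1.54] w -0.001 F [-9.4  0.4  4.7] t 20.9
d [-0.      0.0005  0.0004] turn tool -0.0003 local [-0.0001 -0.0005 -0.0004]
rear along 0.6517 spread 0.0166 tcp along 0.623 rear mid [ 0.644 -0.036]
 blob [ 186    0   76  341 4829] [ 0.6096 -0.0037  0.106 ] along 0.6089
 blob [ 404    0   52  270 3696] [ 0.6437 -0.072   0.106 ] along 0.6467
 blob [   0  367   38   93 1821] [0.5319 0.1527 0.106 ] along 0.5229
 blob [380 320  18  22 242] [ 0.6052 -0.0654  0.106 ] along 0.6079
 nest-rear along est (.6866,-.0390): 0.6357
```

View pics/w13.png

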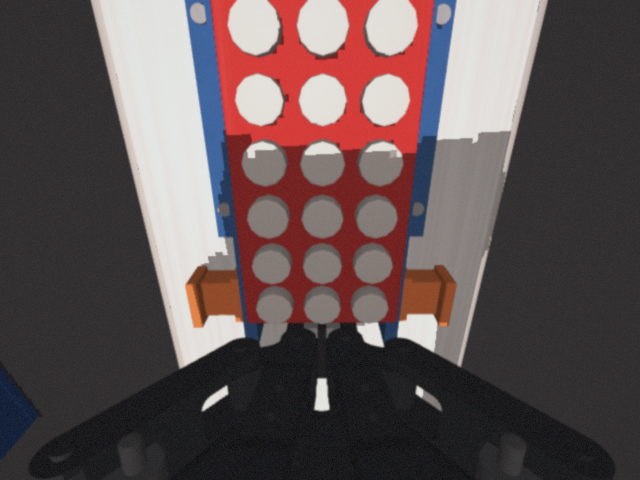

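Emit:
{"method": "servo_tool", "body": {
  "moves": [
    [255, [0.002, 0, -0.0003], 0],
    [255, [0.0025, 0, -0.0003], 0],
    [255, [0.0028, 0, -0.0003], 0],
    [255, [0.003, 0, -0.0003], 0],
    [255, [0.003, 0, -0.0003], 0],
    [255, [0.003, 0, -0.0003], 0],
    [255, [0.003, 0, -0.0003], 0],
    [255, [0.003, 0, -0.0003], 0]
  ]
}}

```text
time: 21.62
tool_pos: [0.6235, -0.0363, 0.1212]
tcp_rot: [3.122, -0.083, -0.287]
wrist_force: [-12.5, 0.6, 8.2]
width: -0.001
```

```bash
python3 - <<'E'
from plan import *
from rem import *
plan([0.622,-0.0357,0.121],-3.1,8,0)
s=bot.read_state()
c=bot.read_camera("wrist");cv2.imwrite("pics/w14.png",c["pixels"][:,:,::-1])
E
```

```text
pos [ 0.6235 -0.0363  0.1212] head -3.12 tilt 10.52 q [-0.09  0.39  1.71 -0.02  1.22  1.54] w -0.001 F [-12.5   0.6   8.2] t 21.62
d [-0.0015  0.0006 -0.0002] turn tool -0.0003 local [-0.0015 -0.0005  0.0005]
```

View pics/w14.png

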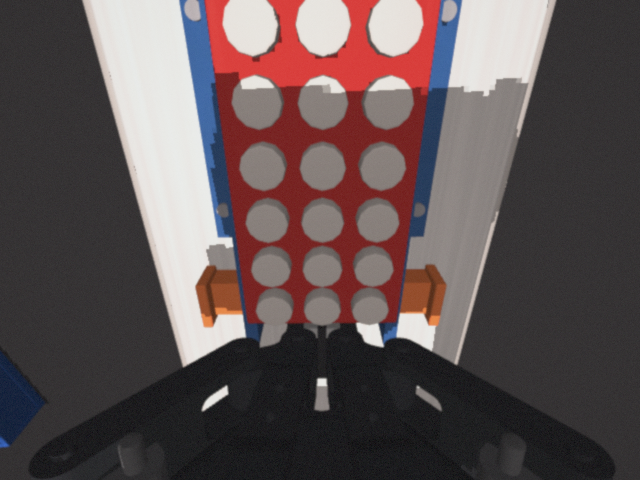

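The catches' outer ends have moved inward by about 10 px each (195→207 and 445→435), so both have snapped in. The push was 12.5 N. Backing off now.

Emit:
{"method": "servo_tool", "body": {
  "moves": [
    [255, [-0.003, 0, 0.0005], 0],
    [255, [-0.005, 0, 0.001], 0],
    [255, [-0.008, 0, 0.001], 0],
    [255, [-0.01, 0, 0], 0],
    [255, [-0.01, 0, 0], 0],
    [255, [-0.008, 0, 0], 0],
    [255, [-0.004, 0, 0], 0],
    [255, [0, 0, 0], 0]
  ]
}}

```text
time: 22.33
tool_pos: [0.5751, -0.0336, 0.1282]
tcp_rot: [3.123, -0.084, -0.272]
wrist_force: [-0.3, 0.7, -0.1]
width: -0.001
```

Emit:
{"method": "servo_tool", "body": {
  "moves": [
    [255, [-0.005, 0, -0.01], 0],
    [255, [-0.005, 0, -0.02], 0],
    [255, [-0.005, 0, -0.02], 0],
    [255, [0, 0, -0.02], 0],
    [255, [0, 0, -0.02], 0],
    [255, [0, 0, -0.02], 0],
    [255, [0, 0, -0.01], 0],
    [255, [0, 0, 0], 0]
  ]
}}

```text
time: 23.0
tool_pos: [0.5799, -0.0325, 0.2585]
tcp_rot: [3.123, -0.084, -0.269]
wrist_force: [1.3, 0.4, -0.1]
width: -0.002
```

```bash
python3 - <<'E'
from plan import *
from h import *
import pickle
plan([0.622,-0.0357,0.121],-3.1,8,0)
c=bot.read_camera("wrist");cv2.imwrite("pics/w15.png",c["pixels"][:,:,::-1]);pickle.dump(c,open("/tmp/w15.pkl","wb"))
t=bot.read_camera("top");pickle.dump(t,open("/tmp/t15.pkl","wb"))
cv2.imwrite("pics/t15.png",cv2.resize(t["pixels"][140:300,150:450],None,fx=2.6,fy=2.6)[:,:,::-1])
H=hsv(c);P=cloud(c)
X=(np.hypot(P[...,0]-.688,P[...,1]+.039)<.07)&(P[...,2]>.12)&(P[...,2]<.15)
caps=[ce for b,s,ce in blobs(X&(H[...,1]<90)&(H[...,2]>90),20)]
Y=ray(c,caps,.134)[:,:2];print(len(Y),cv2.minAreaRect((Y*1000).astype(np.float32)),Y.mean(0))
bl=(H[...,0]>=5)&(H[...,0]<20)&(H[...,1]>170)&(H[...,2]>70)
for b,s,ce in blobs(bl,40): v,u=np.nonzero(b);print(s,ce,ray(c,[ce],.1).round(4))
E
```

```text
pos [ 0.5799 -0.0325  0.2585] head -3.12 tilt 9.86 q [-0.09  0.19  1.7  -0.02  1.42  1.54] w -0.002 F [ 1.3  0.4 -0.1] t 23.0
d [ 0.0421 -0.0032 -0.1375] turn tool -0.0004 local [ 0.0651 -0.0005  0.1283]
16 ((674.1995849609375, -38.097869873046875), (32.863739013671875, 72.58905029296875), 86.85151672363281) [ 0.67729402 -0.03826403]
[250 130  22  32 168] [256.19642857 143.31547619] [[0.6309 0.0143 0.1   ]]
[369 130  25  32 548] [381.33759124 145.07846715] [[ 0.6244 -0.0821  0.1   ]]
```

View pics/w15.png

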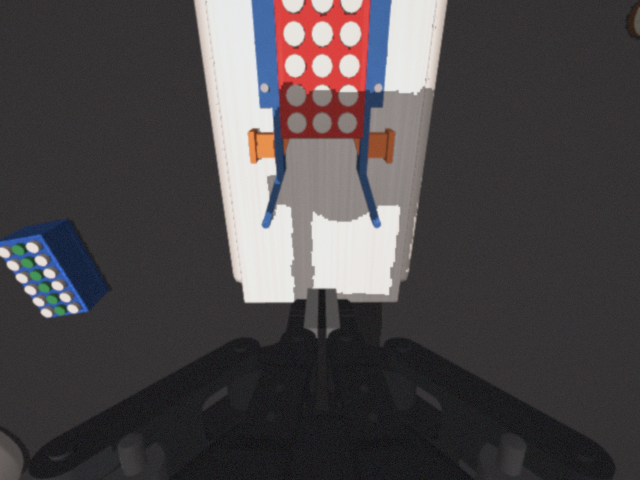

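View pics/t15.png

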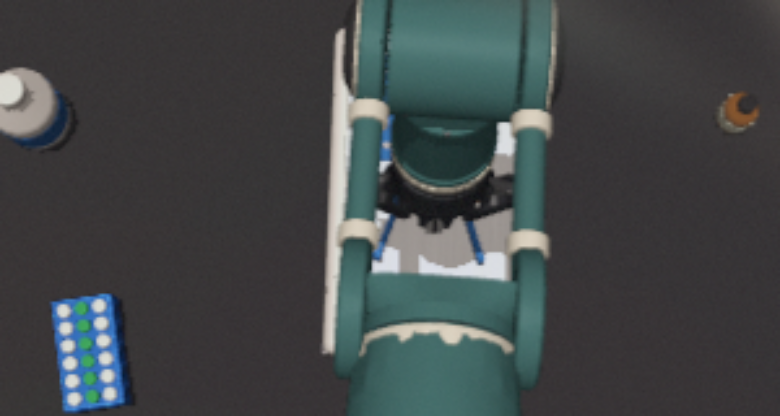

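The rack's rear edge is at row 138 and the catches are at (267,145) and (380,145). I'll check how far in the catches are, against the empty state.

```bash
python3 - <<'E'
from h import *
import pickle
a=np.radians(-3.1);A=np.array([[np.cos(a),np.sin(a)],[-np.sin(a),np.cos(a)]])
for f in("w4","w5","w8","w15"):
    c=pickle.load(open(f"/tmp/{f}.pkl","rb"));H=hsv(c)
    m=(H[...,0]>=4)&(H[...,0]<22)&(H[...,1]>150)&(H[...,2]>45)
    m[:,:150]=0;m[:,480:]=0
    v,u=np.nonzero(m);p=(ray(c,np.c_[u,v],.1)[:,:2]-[.6866,-.039])@A.T
    k=abs(p[:,1])<.08;p=p[k]
    print(f,"y outer L",np.percentile(p[:,1],99.5).round(4),"R",np.percentile(p[:,1],.5).round(4),"x",np.percentile(p[:,0],[1,99]).round(4))
c=pickle.load(open("/tmp/w15.pkl","rb"));H=hsv(c)
red=((H[...,0]<5)|(H[...,0]>175))&(H[...,1]>130)&(H[...,2]>35)
e=[[u,np.nonzero(red[:,u])[0].max()+.5] for u in range(288,358,3)]
p=(ray(c,e,.128)[:,:2]-[.6866,-.039])@A.T;print("rear x",np.median(p[:,0]).round(4),"slope deg",np.degrees(np.polyfit(p[:,1],p[:,0],1)[0]))
r=[np.nonzero(red[v])[0] for v in range(60,130,5)];q=np.array([[(x.min()+x.max())/2,v] for x,v in zip(r,range(60,130,5))])
print("mid y",((ray(c,q,.128)[:,:2]-[.6866,-.039])@A.T)[:,1].round(4))
cv2.imwrite("pics/z15.png",cv2.resize(c["pixels"][70:240,220:420],None,fx=3.5,fy=3.5,interpolation=cv2.INTER_CUBIC)[:,:,::-1])
E
```

```text
w4 y outer L 0.0558 R -0.0552 x [-0.0718 -0.0502]
w5 y outer L 0.0563 R -0.0559 x [-0.072  -0.0501]
w8 y outer L 0.0609 R -0.0605 x [-0.0722 -0.0497]
w15 y outer L 0.0554 R -0.0549 x [-0.0713 -0.0493]
rear x -0.0494 slope deg -0.011563644822675257
mid y [ 0.      0.0003  0.0003  0.0003  0.0003  0.0003 -0.     -0.      0.0003
 -0.0001  0.0003 -0.0001  0.0003  0.0003]
```

View pics/z15.png

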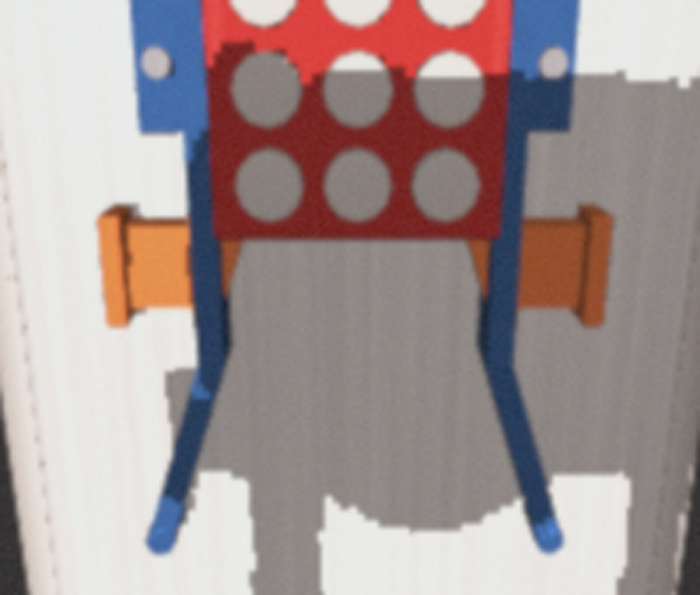

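Both catches are back to their rest positions: outer ends at ±55 mm, as when empty, against ±60.5 mm when held out. Their noses show behind the rack's rear end, which is square (0.01°) and centred to 0.3 mm. Nothing touches the robot, so I hand the job in.

```bash
python3 -c "
from workcell import bot
print(bot.finish_job())"
```

```text
the job is handed in; nothing more can be done
None
```

The red rack is home in the mixer with both orange catches snapped in behind it, and I handed the job in at about 23 s. No verdict was reported, so success rests on my own checks.

I picked the rack up across its width and set it on the platform with its front end in the mouth. Then I let go and pushed it in from behind with the closed fingers until the click, backed off and lifted clear.

**Catches:** after the push their outer ends sit at about ±55 mm from the lane's centre line. That matches the empty state (±55 to 56 mm); they stood at ±60.5 mm while the rack held them aside. Both noses show behind the rack in the wrist picture.

**Rack position:** it is centred across the lane within about 0.3 mm and its rear end is square to the lane within 0.1°. The robot touched nothing at the end.

**Push force:** the last reading was 12.5 N at the wrist with the rack home. The force on the back stop itself was not measured, and I read the wrist force only at the end of each move.

**What disagreed:**
- **Nest estimate:** the rack's rear end came out about 2.6 mm farther along than my early camera estimate of the nest, just over the 2.5 mm tolerance. I put this down to an error in that estimate and stopped by force and by the catches instead.
- **Tool lean:** the tool leaned up to 10.5° during the last push because the arm gives under load.

The blue rack, the bottle and the vial were never approached and looked unmoved in the last pictures. I did not re-measure their positions.

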